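# Unstack the lunch boxes onto their mats

## Robot

A 7-joint arm with a two-finger parallel gripper is mounted at the origin on a cart in front of the work surface, level with it; the furniture and walls round the work are solid. World frame = base frame: x ahead of the robot, y to its left, z up, the work surface at z = 0. Lengths are in m, angles in rad, forces in N, time in s.
With the tool pointing down it reaches from about 0.4 to 0.85 m from the base axis. Payload 10.4 kg.
Tool frame: the origin (TCP) lies at the very end of the fingers, on their centre line; the grasp point (between the pads) lies 19 mm behind it; z points along the fingers, y is the line along which they close (so a half turn about z gives the same grasp; the last joint's range is limited). The gripper opens to 87 mm and grips with 3 to 60 N. Pads are 19 mm wide; open, the fingers measure 117 mm over their backs; the gripper's body (75 mm by 190 mm) begins 51 mm behind the grasp point.
Start: joints at [-1.301, 0.332, -0.065, 1.46, 0.022, 1.35, -0.088], TCP at [0.18, 0.598, 0.187] pointing down, gripper open.
Joint ranges: [-2.6, 2.6], [-0.5, 2.12], [-1.47, 1.34], [0.16, 2.42], [-1.27, 4.41], [0.06, 2.06], [-2.6, 2.6]. Speed limits (rad/s): [2.22, 2.22, 2.79, 2.79, 3.14, 3.14, 3.14].

## Interface

Orientations are given as a unit quaternion [x, y, z, w].
In Python, from bench import * gives the robot as it stands.
- The arm moves only by the tool step_arm, never from a script. Its arguments are lists of equal length, an entry for each row: "delta_pos": the shift along the world's x, y, z in units of 25 mm (1.0 is 25 mm), a list of three; "turn": the turn about the world's z in units of 0.12 rad (1.0 is 0.12 rad). In form: {"delta_pos": [[tx, ty, tz], ...], "turn": [turn, ...]}. A call has 1 to 12 rows; each row shifts and turns the commanded pose from where the row before left it; what a row does not reach is not made up. A row lasts 1/10 s, in which the tool goes at most 50 mm and 8.59 degrees, less where a joint would pass 70% of its speed; a pose out of reach is approached as far as the arm can. A call with a number of a shift or a turn outside -1 to 1 is refused whole. A call with a gripper value outside its range is refused whole. "grip" is the closure, from 0 (fully open) to 1 (shut), set as the call begins (left out, the last holds). The fingers move at their own pace and stop on an object; "newtons" is the grip in N (left out, the last holds). Time passes only in rows, so rows that do not move let the fingers close. It gives the time, the measured TCP pose, the force, the opening and the grip force at its end, in the units of the state.
- read_state(): the state, without advancing time (a new reading comes with each control period).
- camera(name): name is "side" or "top" or "wrist"; returns a dict with "image" (384x512x3 uint8, red, green, blue), "z_map" (384x512 float32, m along the optical axis (not along the pixel's ray), 0 where there is no reading), "mtx" (3x3 intrinsics, pixels), "view" (4x4, takes a point from world to camera coordinates). Camera axes: x right, y up, looking along -z (the intrinsics and any distortion apply to the point x, -y, -z); pixel columns grow to the right and rows downward; lengths in m; the calibration is good to about 2 mm. The wrist camera is an equidistant fisheye: a pixel r from the principal point sees the ray r / f radians off the axis. A picture is of the moment at which its call begins.
- close_job(): hands the job in; it is judged then, once.
The state is a dict: "time": time; "joint_positions": joint angles; "joint_vel": joint speeds; "joint_torque": joint torques, N m; "ee_pos": TCP position; "eef_rot": TCP orientation; "ft_force": force on the tool from outside, world axes, zero at the start; "torque": the same for the moment, N m; "width": finger opening in m; "grip_force": force on a finger pad.
Only numpy, scipy, OpenCV 4.12 (cv2) and the standard library are available. Lean on these libraries where they do the work, as an engineer would, in place of code of your own. Each camera call takes 0.05 s, during which the arm holds its last target. There are 200 camera calls.

## Task

Take the stack of lunch boxes apart: lay the chopsticks from its top flat in the wooden cutlery tray, lengthwise, and set each lunch box, centred, squarely and flat, inside the rim of the mat that has the colour of its lid. Set the boxes down gently, lid up, without dropping or tipping them, and leave the mug and the sauce cup where they stand.

Things in the scene. Friction and masses are not known exactly. Their poses are not given: they have to be found in the camera images.
- box_blue_centre (a point): Centre of the blue-lidded lunch box: rigid closed box, pale tub with a blue lid, plain flat top and upright sides, 62 (x) x 108 (y) x 46 (z) mm; starts at the bottom of the stack. A dish rack behind the work and a wall cupboard at the right hang a little over half a metre above the worktop, so carry low. The point is half-way up (23 mm above its underside); x across the narrow way (the grasp, 62 mm), y along its length, z up. 0.09 to 0.25 kg. The lid does not come off.
- mat_blue_floor (a point): Blue silicone mat, fixed to the worktop: flat floor 84 (x) x 130 (y) mm, 3 mm above the worktop, inside a raised rim 4 mm wide whose top is 3 mm above that floor. 11 mm larger than the blue-lidded box on every side. The point is the centre of the floor's surface; y along the mat's length, z up.
- box_green_centre (a point): Centre of the green-lidded lunch box: rigid closed box, pale tub with a green lid, plain flat top and upright sides, 58 (x) x 86 (y) x 42 (z) mm; starts in the middle of the stack, resting on the blue box. The point is half-way up (21 mm above its underside); x across the narrow way (the grasp, 58 mm), y along its length, z up. 0.09 to 0.25 kg. The lid does not come off.
- mat_green_floor (a point): Green silicone mat, fixed to the worktop: flat floor 80 (x) x 108 (y) mm, 3 mm above the worktop, inside a raised rim 4 mm wide whose top is 3 mm above that floor. 11 mm larger than the green-lidded box on every side. The point is the centre of the floor's surface; y along the mat's length, z up.
- box_yellow_centre (a point): Centre of the yellow-lidded lunch box: rigid closed box, pale tub with a yellow lid, plain flat top and upright sides, 54 (x) x 64 (y) x 38 (z) mm; starts on the green box, under the chopsticks. The point is half-way up (19 mm above its underside); x across the narrow way (the grasp, 54 mm), y along its length, z up. 0.09 to 0.25 kg. The lid does not come off.
- mat_yellow_floor (a point): Yellow silicone mat, fixed to the worktop: flat floor 76 (x) x 86 (y) mm, 3 mm above the worktop, inside a raised rim 4 mm wide whose top is 3 mm above that floor. 11 mm larger than the yellow-lidded box on every side. The point is the centre of the floor's surface; y along the mat's length, z up.
- chopsticks_centre (a point): A pair of wooden chopsticks joined as one rigid piece, 12 (x) x 193 (y) x 5 (z) mm, lying flat on the lid of the yellow-lidded box at the start, roughly along it (other chopsticks, on dishes in the sink and at the left, belong to the room). The point is its centre, 2.5 mm above its underside; y along the sticks, x across them (the grasp, 12 mm). About 0.03 kg.
- wood_tray_floor (a point): Long shallow wooden cutlery tray, fixed to the worktop: inside 74 (x) x 212 (y) mm, floor 5 mm above the worktop, walls 6 mm thick whose top is 7 mm above that floor. The point is the centre of the inner floor's surface; y along the tray's length, z up.
- mug_centre (a point): White china mug with green dots, 78 mm across, 93 mm high, 114 mm long with its handle; stands loose among the mats. The point is 46 mm above its underside. A bystander, to be left where it is.
- sauce_cup_centre (a point): Small round dark sauce cup, 73 mm across, 35 mm high, standing loose in front of the sink. The point is about half-way up. A bystander, to be left where it is.
Not all that is in view belongs to the job. Of the things that look like the part that bears box_yellow_centre, the smaller one is meant.

How it is judged:
At the end, for the whole second after the job is handed in: Each box rests lid up and flat on the mat of its lid colour: centres within 12 mm, height within 3 mm, tilt under 0.06 rad, parallel within 0.2 rad. The chopsticks lie on the wooden tray floor, within 31 mm across, 15 mm along, 0.3 rad. All released and at rest (horizontal distance between box_blue_centre and mat_blue_floor below 0.012 m and z of box_blue_centre in the frame of mat_blue_floor between 0.02 and 0.026 m and angle between each of box_blue_centre, box_green_centre, box_yellow_centre's own z axis and vertical below 0.06 rad and angle between the y axis of box_blue_centre and the y axis of mat_blue_floor, either way round below 0.2 rad and horizontal distance between box_green_centre and mat_green_floor below 0.012 m and z of box_green_centre in the frame of mat_green_floor between 0.018 and 0.024 m and angle between the y axis of box_green_centre and the y axis of mat_green_floor, either way round below 0.2 rad and horizontal distance between box_yellow_centre and mat_yellow_floor below 0.012 m and z of box_yellow_centre in the frame of mat_yellow_floor between 0.016 and 0.022 m and angle between the y axis of box_yellow_centre and the y axis of mat_yellow_floor, either way round below 0.2 rad and x of chopsticks_centre in the frame of wood_tray_floor between -0.031 and 0.031 m and y of chopsticks_centre in the frame of wood_tray_floor between -0.015 and 0.015 m and z of chopsticks_centre in the frame of wood_tray_floor between -0.001 and 0.006 m and angle between the y axis of chopsticks_centre and the y axis of wood_tray_floor, either way round below 0.3 rad and linear speed of each of box_blue, box_green, box_yellow, chopsticks below 0.03 m/s and angular speed of each of box_blue, box_green, box_yellow, chopsticks below 0.3 rad/s); the robot touches nothing.
It fails at once if the mug was pushed, tipped or carried away (distance of mug_centre from where it was at the start of the episode above 0.02 m or angle between mug_centre's own z axis and vertical above 0.35 rad).
It fails at once if the sauce cup was pushed, tipped or carried away (distance of sauce_cup_centre from where it was at the start of the episode above 0.02 m or angle between sauce_cup_centre's own z axis and vertical above 0.35 rad).
It fails at once if the blue-lidded box was tipped over or dropped (moving faster than 0.7 m/s out of the fingers) (angle between box_blue_centre's own z axis and vertical above 0.7 rad or (linear speed of box_blue above 0.7 m/s and contact force between the fingers and box_blue below 0.05 N)).
It fails at once if the green-lidded box was tipped over or dropped (moving faster than 0.7 m/s out of the fingers) (angle between box_green_centre's own z axis and vertical above 0.7 rad or (linear speed of box_green above 0.7 m/s and contact force between the fingers and box_green below 0.05 N)).
It fails at once if the yellow-lidded box was tipped over or dropped (moving faster than 0.7 m/s out of the fingers) (angle between box_yellow_centre's own z axis and vertical above 0.7 rad or (linear speed of box_yellow above 0.7 m/s and contact force between the fingers and box_yellow below 0.05 N)).
It also fails if it takes over 125 s, if anything falls off the work surface, if the arm or the gripper's body presses on something with over 40 N, if the wrist force passes 120 N, or if a joint passes its speed limit or range.

## Working session

There is one attempt and no reset: what is moved stays moved. The work goes in short steps, Python scripts to look and compute and a tool call to move; the robot and the scene stay as the last step left them, time stands still between calls to the robot, and variables do not carry over. Pictures are saved under pics/ and viewed, at most 15 in all, crops included, and the job is handed in when it is done.

Besides the shell and the picture viewer there is one more tool, called by a JSON object that holds its "method" and its "body", one argument or row to a line. step_arm: Moves the arm, as the interface text tells. Shifts and turns lie within -1 to 1; 1 stands for 25 mm of shift or 0.12 rad of turn. Its arguments: {"type":"object","properties":{"delta_pos":{"type":"array"},"turn":{"type":"array"},"grip":{"type":"number"},"newtons":{"type":"number"}},"required":["delta_pos","turn"]}

```bash
mkdir -p pics
cat > h.py <<'E'
from bench import *
import numpy as np, cv2
def snap(n):
    c=camera(n); np.savez(f'{n}.npz',**c); return c
def cloud(c):
    z=c['z_map']; K=c['mtx']; h,w=z.shape
    u,v=np.meshgrid(np.arange(w),np.arange(h))
    p=np.stack([(u-K[0,2])/K[0,0]*z,-(v-K[1,2])/K[1,1]*z,-z,np.ones_like(z)],-1)
    return (p@np.linalg.inv(c['view']).T)[...,:3]
def load(n): return dict(np.load(f'{n}.npz'))
E
python3 - <<'E'
from h import *
for n in('side','top'):
    c=snap(n); cv2.imwrite(f'pics/{n}0.png',cv2.resize(c['image'][...,::-1],(800,600)))
    print(n,c['mtx'].round(1).tolist(),np.linalg.inv(c['view']).round(3).tolist())
print(read_state())
E
```

```text
side [[352.4, 0.0, 257.4], [0.0, 352.4, 186.4], [0.0, 0.0, 1.0]] [[-0.997, 0.047, -0.057, 0.485], [-0.073, -0.485, 0.872, 0.835], [0.014, 0.873, 0.487, 0.581], [0.0, 0.0, 0.0, 1.0]]
top [[379.6, 0.0, 250.2], [0.0, 379.6, 191.1], [0.0, 0.0, 1.0]] [[-0.001, 0.995, -0.096, 0.42], [-1.0, 0.0, 0.014, -0.027], [0.014, 0.096, 0.995, 1.183], [0.0, 0.0, 0.0, 1.0]]
{'time': 0.1, 'joint_positions': array([-1.30059004,  0.33281351, -0.06469197,  1.46084111,  0.0216154 ,
        1.34990241, -0.08845607]), 'joint_vel': array([ 0.00064292, -0.00071866, -0.00053959, -0.00236434, -0.00012655,
       -0.00012825,  0.00128129]), 'joint_torque': array([ 2.13624087e-03, -6.24549580e+01,  2.53584125e-02, -3.90706694e+01,
       -6.13348000e-02,  3.68087995e-02,  6.46702370e-05]), 'ee_pos': array([0.18030405, 0.59802433, 0.18593824]), 'eef_rot': array([ 1.45851691e-01,  9.89306263e-01, -6.31809204e-04, -5.55818558e-05]), 'ft_force': array([ 0.12521773,  0.60997132, -0.79168264]), 'torque': array([ 0.01031791,  0.03006617, -0.06331951]), 'grip_force': 0.0, 'width': 0.08699831667876323}
```

View pics/top0.png

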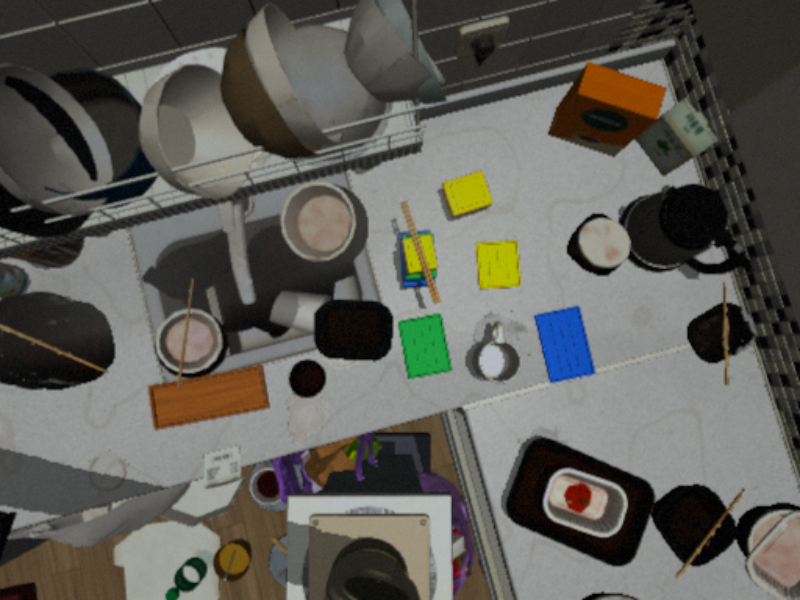

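View pics/side0.png

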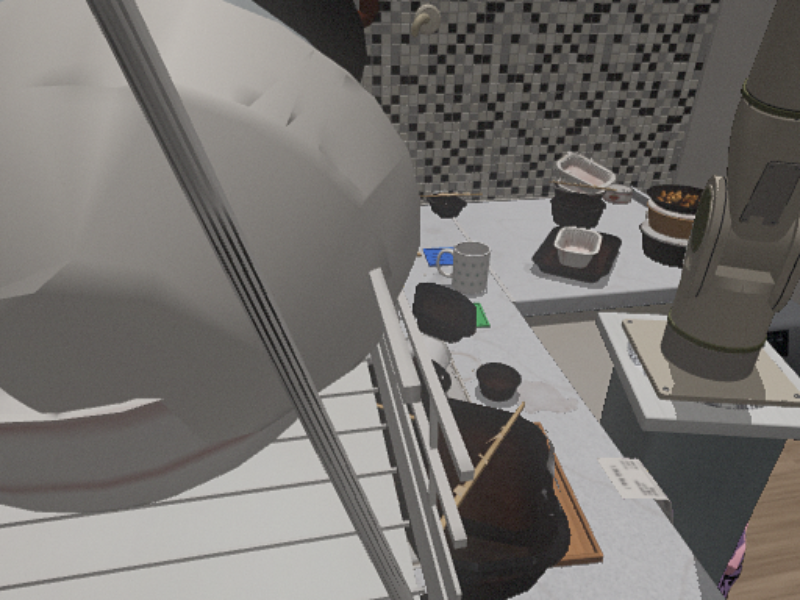

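The top view shows the stack at (418,255) with the chopsticks across it from (405,205) to (437,300). The mats are green (425,346), blue (565,344) and yellow (498,265). The tray is at (209,396), the mug at (493,360) and the sauce cup at (307,378).
Three things are yellow: (420,245) in the stack, (467,193), which has a shaded side face and so is a box-like lookalike, and the flat mat at (498,265). I'll measure their sizes and heights and check them in an enlarged crop.

```bash
cat >> h.py <<'E'
HUE={'yellow':(22,34),'green':(45,80),'blue':(100,125),'wood':(5,18)}
def rects(c,col,amin=25,smin=150,zr=(-.05,.3)):
    hsv=cv2.cvtColor(c['image'],cv2.COLOR_RGB2HSV); a,b=HUE[col]
    m=cv2.inRange(hsv,(a,smin,50),(b,255,255)); P=cloud(c)
    n,l,s,ce=cv2.connectedComponentsWithStats(m)
    out=[]
    for i in range(1,n):
        if s[i,4]<amin: continue
        q=P[l==i]; zt=np.percentile(q[:,2],70)
        if not zr[0]<zt<zr[1]: continue
        q=q[abs(q[:,2]-zt)<.008]
        r=cv2.minAreaRect((q[:,:2]*1000).astype(np.float32))
        (cx,cy),(w,h),an=r
        if w>h: w,h,an=h,w,an+90   # long axis direction = an+90
        lo=(an+90)%180
        out.append((ce[i].round(0).tolist(),s[i,4],[round(cx),round(cy),round(zt*1000)],[round(w),round(h)],'long axis deg %.1f'%lo))
    return out
E
python3 - <<'E'
from h import *
c=load('top')
for k in HUE:
    for r in rects(c,k,smin=120): print(k,r)
P=cloud(c)
for nm,(u,v) in dict(mug=(493,360),cup=(307,378),rackbar=(420,150),darkbox=(353,330),tree=(600,245)).items(): print(nm,P[int(v*.64),int(u*.64)].round(3))
im=c['image'][100:260,235:400,::-1]; cv2.imwrite('pics/crop0.png',cv2.resize(im,None,fx=3.7,fy=3.7,interpolation=cv2.INTER_CUBIC))
E
```

```text
yellow ([299.0, 124.0], np.int32(623), [737, -193, 50], [70, 83], 'long axis deg 108.7')
yellow ([274.0, 161.0], np.int32(165), [605, -111, 127], [24, 69], 'long axis deg 16.9')
yellow ([263.0, 164.0], np.int32(189), [601, -80, 126], [24, 64], 'long axis deg 10.7')
yellow ([319.0, 169.0], np.int32(793), [604, -260, 4], [85, 95], 'long axis deg 3.7')
green ([265.0, 176.0], np.int32(46), [568, -86, 89], [14, 34], 'long axis deg 79.8')
green ([271.0, 221.0], np.int32(1037), [441, -109, 4], [87, 115], 'long axis deg 10.4')
blue ([262.0, 177.0], np.int32(96), [589, -85, 47], [43, 69], 'long axis deg 5.6')
blue ([361.0, 220.0], np.int32(1314), [444, -388, 4], [93, 137], 'long axis deg 11.8')
wood ([397.0, 59.0], np.int32(1289), [880, -443, 196], [66, 144], 'long axis deg 71.5')
wood ([364.0, 79.0], np.int32(220), [864, -393, 95], [4, 57], 'long axis deg 70.3')
wood ([398.0, 88.0], np.int32(72), [832, -485, 106], [1, 21], 'long axis deg 66.1')
wood ([275.0, 179.0], np.int32(87), [562, -108, 132], [9, 94], 'long axis deg 18.0')
wood ([464.0, 216.0], np.int32(61), [451, -679, 61], [12, 67], 'long axis deg 172.1')
wood ([38.0, 224.0], np.int32(29), [429, 483, 242], [5, 38], 'long axis deg 64.3')
wood ([133.0, 254.0], np.int32(2049), [342, 313, 6], [85, 223], 'long axis deg 101.0')
wood ([371.0, 319.0], np.int32(87), [147, -408, 10], [43, 55], 'long axis deg 148.6')
wood ([459.0, 336.0], np.int32(46), [127, -612, 125], [8, 45], 'long axis deg 131.0')
mug [ 0.412 -0.244  0.005]
cup [ 0.379  0.124 -0.002]
rackbar [ 0.696 -0.076  0.407]
darkbox [0.468 0.03  0.08 ]
tree [ 0.63  -0.438  0.082]
```

View pics/crop0.png

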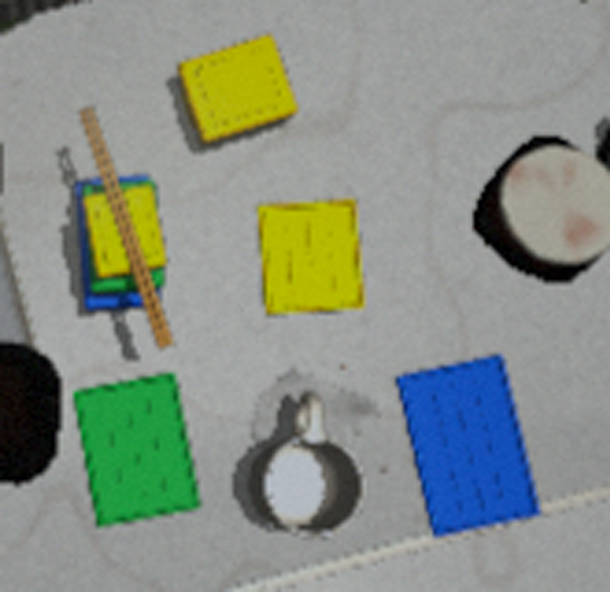

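There are three yellow things: (263,164)–(274,161) in the stack, with its top at 126 mm and about 54 wide; (299,124), a loose box measuring 70×83; and (319,169), the mat at z = 4 mm. The crop confirms that the smaller one, under the chopsticks, is the one meant. Now I'll refine the stack top and the obstacles.

Run:
```python
from h import *
c=load('top'); P=cloud(c); im=c['image']
hsv=cv2.cvtColor(im,cv2.COLOR_RGB2HSV)
def box(m):
    q=P[m]; r=cv2.minAreaRect((q[:,:2]*1000).astype(np.float32)); return np.round(r[0]),np.round(r[1]),round(r[2],1),m.sum()
reg=np.zeros(im.shape[:2],bool); reg[120:200,248:285]=1
x=reg&(P[...,2]>.115)
yel=x&(((hsv[...,0]>21)&(hsv[...,0]<36)&(hsv[...,1]>120)))
print('yel',box(yel))
ch=reg&(hsv[...,0]<21)&(hsv[...,0]>4)&(hsv[...,1]>70)&(P[...,2]>.1)
print('chop',box(ch),P[ch][:,2].mean(), np.percentile(P[ch][:,2],[5,50,95]))
for z in [(.07,.1),(.035,.06)]: 
    m=reg&(P[...,2]>z[0])&(P[...,2]<z[1]); print(z,box(m))
# ascii heights around tray/sink bowl sticks, mug
def hm(x0,x1,y0,y1,s=.02):
    for xx in np.arange(x1,x0,-s):
        print('%.2f'%xx,' '.join('%4d'%(1000*max(P[(P[...,0]>xx-s)&(P[...,0]<=xx)&(P[...,1]<yy)&(P[...,1]>yy-s)][:,2],default=-1)) for yy in np.arange(y1,y0,-s)))
print('tray y .46..0.20');hm(.24,.5,.2,.46)
print('mug y .02..-.34');hm(.36,.56,-.34,.1)
```

```text
yel (array([528., -80.]), array([ 67., 230.]), 80.1, np.int64(353))
chop (array([554., -88.]), array([ 88., 281.]), 83.0, np.int64(221)) 0.13521512552630807 [0.1271043  0.13061535 0.13400274]
(0.07, 0.1) (array([606., -96.]), array([86., 58.]), 4.9, np.int64(120))
(0.035, 0.06) (array([652., -99.]), array([ 77., 201.]), 83.7, np.int64(153))
tray y .46..0.20
0.50  242  237  230 -1000  102  100  116  117   80   55   68   82   95
0.48  219  235  231   99  105   58  114   50   74   72   -1   55   83
0.46  211  225  227  106  108   53  113   41   67   71 -145 -143  157
0.44  208  225  224  104  107   52  104   47   71   71    5    7    8
0.42  235  232  223   80  103   97  103   75   77   45   10   10   12
0.40  225  231  227    9   90   98   97   86   75   17   12   15   17
0.38  224  219   15   13   14   93   53   14   10    9    8    7   14
0.36    3   13    7    8    8    8    9    9    8    9   11   10   15
0.34    6   11   15    8   10    9    9   10    9    8    8    8   12
0.32    5   12   15    9   10   10   11   17   14   18   18   12   14
0.30    3    6   14   13   15   14   14
[... 806 characters left out ...]
   80   81   81  103  102    9    6    9    9    9    4    4   92   94   94   95    5    2    7   10
0.44   99   98   95   94   96   96 1182   91    8    9    9    6    8    4    6   93   91   26   95    5    4    4   10
0.42   38   92   91   93   93   91   87    5    8    8    7    7    9    5    7   95   14   11   95   91    3    4    7
0.40   37    4    4    5    4    4    2    3    8    6    8    8    8    5    4   95   13   12   95    2    5    5   10
0.38   34    4    4    3    3    5    3    4    9    8    5    6    3    5    5   90   92   92   92    4    4    3    6
0.36   34    4    2    5    3    3    3    3    5    3    5    7    5    4    8    4    4    5    5    3    6    4    3
```

{"method": "step_arm", "body": {
  "delta_pos": [
    [0.6, -1, 0.4],
    [0.6, -1, 0.4],
    [0.6, -1, 0.4],
    [0.6, -1, 0.4],
    [0.6, -1, 0.4],
    [0.6, -1, 0.4],
    [0.6, -1, 0.4],
    [0.6, -1, 0.4],
    [0.6, -1, 0.4],
    [0.6, -1, 0.4],
    [0.6, -1, 0],
    [0.6, -1, 0]
  ],
  "turn": [-0.75, -0.75, -0.75, -0.75, -0.75, -0.75, -0.75, -0.75, -0.75, -0.75, -0.75, -0.75],
  "grip": 0
}}

```text
time: 1.3
ee_pos: [0.3608, 0.2973, 0.2867]
eef_rot: [0.635, 0.772, 0.0, -0.0]
ft_force: [0.8, 0.4, -0.8]
width: 0.087
grip_force: 0.0
```

{"method": "step_arm", "body": {
  "delta_pos": [
    [0.6, -1, 0],
    [0.6, -1, 0],
    [0.6, -1, 0],
    [0.6, -1, 0],
    [0.6, -1, 0],
    [0.5, -1, 0],
    [0.4, -1, 0],
    [0.4, -1, 0],
    [0.4, -1, 0],
    [0.4, -1, 0],
    [0.4, -1, 0],
    [0.4, -1, 0]
  ],
  "turn": [-0.75, -0.75, -0.75, -0.75, -0.75, -0.75, -0.75, -0.75, -0.75, -0.75, -0.75, -0.75]
}}

```text
time: 2.5
ee_pos: [0.508, -0.0026, 0.2865]
eef_rot: [0.942, 0.336, -0.0, -0.0]
ft_force: [-0.3, -0.1, -0.5]
width: 0.0873
grip_force: 0.0
```

{"method": "step_arm", "body": {
  "delta_pos": [
    [0.4, -1, 0],
    [0.4, -1, 0],
    [0.4, -1, 0],
    [0.4, -0.6, 0],
    [0, 0, 0]
  ],
  "turn": [-0.75, -0.75, -0.75, -0.75, 0]
}}

```text
time: 3.0
ee_pos: [0.548, -0.094, 0.2862]
eef_rot: [0.987, 0.161, -0.001, 0.001]
ft_force: [-0.4, 0.9, -0.7]
width: 0.0867
grip_force: 0.0
```

Run:
```python
from h import *
s=read_state(); print(s['ee_pos'].round(4),s['eef_rot'].round(4),s['joint_positions'].round(2))
c=snap('wrist'); t=snap('top'); sd=snap('side'); cv2.imwrite('pics/w1.png',cv2.resize(c['image'][...,::-1],(700,525)))
cv2.imwrite('pics/t1.png',np.hstack([cv2.resize(t['image'][60:320,150:400,::-1],(400,416)),cv2.resize(sd['image'][100:300,240:432,::-1],(399,416))]))
print(c['mtx'],np.linalg.inv(c['view']).round(3))
```

```text
[ 0.548  -0.094   0.2862] [ 9.870e-01  1.608e-01 -5.000e-04  7.000e-04] [-0.53  0.16  0.71  1.51 -0.1   1.51 -1.07]
[[297.31863964   0.         253.94209802]
 [  0.         297.31863964 185.58031519]
 [  0.           0.           1.        ]] [[ 0.319  0.913  0.256  0.618]
 [-0.948  0.306  0.087 -0.07 ]
 [ 0.001 -0.27   0.963  0.483]
 [ 0.     0.     0.     1.   ]]
```

View pics/w1.png

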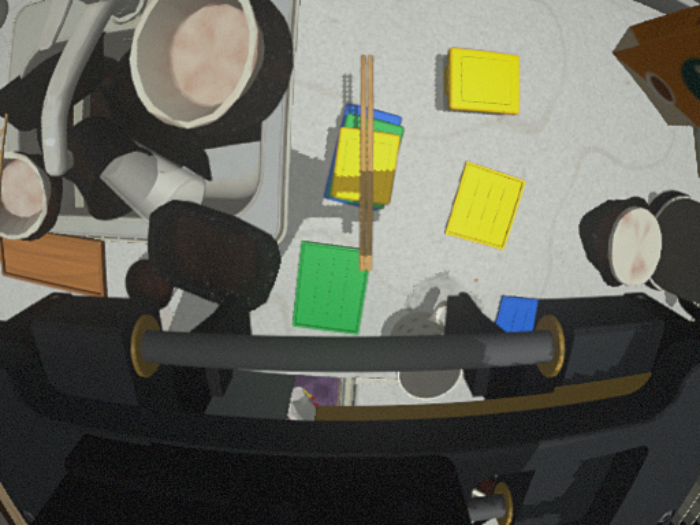

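View pics/t1.png

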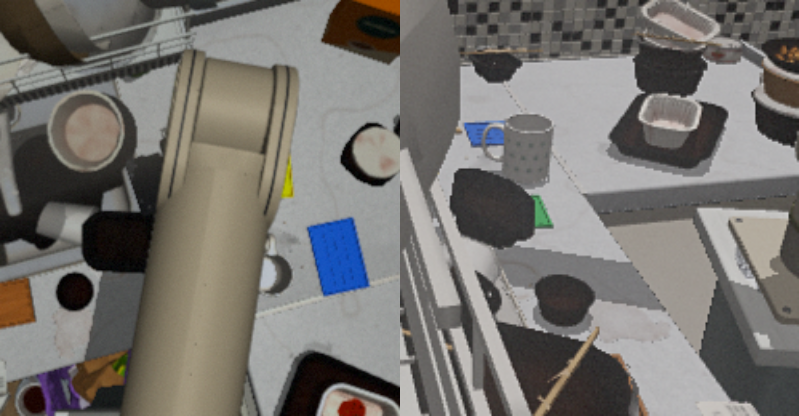

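The wrist view shows the sticks from (367,55) to (365,268), on the yellow lid at (367,165), with the green mat at (332,287) and the yellow mat at (485,205). The gripper body is wide along the closing axis. The top view shows the wrist close to the rack end, so I'll measure both.

```bash
cat >> h.py <<'E'
def wray(c,uv,z):
    K=c['mtx']; uv=np.atleast_2d(uv).astype(float); d=(uv-K[:2,2])/K[0,0]; r=np.linalg.norm(d,axis=1)+1e-9
    v=np.c_[d[:,0]/r*np.sin(r),-d[:,1]/r*np.sin(r),-np.cos(r)]
    T=np.linalg.inv(c['view']); w=v@T[:3,:3].T; o=T[:3,3]
    return o+w*((z-o[2])/w[:,2])[:,None]
def wblob(c,col,z,near,smin=110,vmin=40,hue=None):
    """rect on plane z of the connected colour blob(s) whose cast is within .12 m of near"""
    hsv=cv2.cvtColor(c['image'],cv2.COLOR_RGB2HSV); a,b=hue or HUE[col]
    m=cv2.inRange(hsv,(a,smin,vmin),(b,255,255)); ys,xs=np.nonzero(m)
    p=wray(c,np.c_[xs,ys],z)[:,:2]; k=np.hypot(*(p-near).T)<.12
    (cx,cy),(w,h),an=cv2.minAreaRect((p[k]*1000).astype(np.float32))
    if w>h: w,h,an=h,w,an+90
    return np.round([cx,cy,w,h,(an+90)%180],1),k.sum()
E
python3 - <<'E'
from h import *
w=load('wrist')
print('chop',wblob(w,'wood',.131,(.6,-.09),60,40,(3,19)))
print('yel',wblob(w,'yellow',.126,(.605,-.095)))
print('ymat',wblob(w,'yellow',.006,(.604,-.26)))
print('gmat',wblob(w,'green',.006,(.441,-.109)))
s=700/512
print('chop ends',wray(w,np.array([[367,56],[365,268]])/s,.131).round(4))
P=cloud(load('top')); im=load('top')['image']
def ext(m): q=P[m]; print(q.min(0).round(3),q.max(0).round(3),m.sum())
X,Y,Z=P[...,0],P[...,1],P[...,2]
print('rack');
for y in np.arange(-.14,.2,.04):
    m=(abs(Y-y)<.02)&(Z>.35)&(X<.9)&(X>.2); 
    if m.any(): print(round(y,2),'wrist/rack x,z:',[(round(a,2),round(b,2)) for a,b in sorted(set(map(tuple,(P[m][:,[0,2]]*20).round()/20)))])
E
```

```text
chop (array([599.2, -54.1, 164.6, 197.5, 173.1]), np.int64(1090))
yel (array([ 619.6, -132.4,  155.9,  164.9,   34.1]), np.int64(4013))
ymat (array([ 639.2, -251.6,   87.6,  168. ,    7. ]), np.int64(2519))
gmat (array([ 470.5, -102.6,   86.3,  175.4,   10.3]), np.int64(3012))
chop ends [[ 0.6958 -0.0624  0.131 ]
 [ 0.5169 -0.1219  0.131 ]]
rack
-0.14 wrist/rack x,z: [(np.float64(0.45), np.float64(0.7)), (np.float64(0.5), np.float64(0.7)), (np.float64(0.5), np.float64(0.75)), (np.float64(0.55), np.float64(0.7)), (np.float64(0.55), np.float64(0.75)), (np.float64(0.6), np.float64(0.7))]
-0.1 wrist/rack x,z: [(np.float64(0.25), np.float64(0.7)), (np.float64(0.3), np.float64(0.7)), (np.float64(0.3), np.float64(0.75)), (np.float64(0.35), np.float64(0.7)), (np.float64(0.35), np.float64(0.75)), (np.float64(0.4), np.float64(0.7)), (np.float64(0.4), np.float64(0.75)), (np.float64(0.45), np.float64(0.7)), (np.float64(0.45), np.float64(0.75)), (np.float64(0.5), np.float64(0.7)), (np.float64(0.5), np.float64(0.75)), (np.float64(0.55), np.float64(0.7)), (np.float64(0.55), np.float64(0.75)), (np.f
[... 5182 characters left out ...]
oat64(0.45)), (np.float64(0.85), np.float64(0.5))]
0.18 wrist/rack x,z: [(np.float64(0.6), np.float64(0.4)), (np.float64(0.6), np.float64(0.45)), (np.float64(0.6), np.float64(0.5)), (np.float64(0.6), np.float64(0.55)), (np.float64(0.65), np.float64(0.4)), (np.float64(0.65), np.float64(0.45)), (np.float64(0.65), np.float64(0.5)), (np.float64(0.7), np.float64(0.45)), (np.float64(0.7), np.float64(0.5)), (np.float64(0.7), np.float64(0.55)), (np.float64(0.7), np.float64(0.6)), (np.float64(0.75), np.float64(0.5)), (np.float64(0.75), np.float64(0.55)), (np.float64(0.8), np.float64(0.45)), (np.float64(0.85), np.float64(0.4)), (np.float64(0.85), np.float64(0.45)), (np.float64(0.85), np.float64(0.5))]
```

```bash
cat >> h.py <<'E'
def wseed(c,col,z,seed,smin=110,vmin=40,hue=None,close=0):
    hsv=cv2.cvtColor(c['image'],cv2.COLOR_RGB2HSV); a,b=hue or HUE[col]
    m=cv2.inRange(hsv,(a,smin,vmin),(b,255,255))
    if close: m=cv2.morphologyEx(m,cv2.MORPH_CLOSE,np.ones((close,close)))
    n,l=cv2.connectedComponents(m); k=l[seed[1],seed[0]]
    if k==0: return 'no'
    ys,xs=np.nonzero(l==k); p=wray(c,np.c_[xs,ys],z)[:,:2]
    (cx,cy),(w,h),an=cv2.minAreaRect((p*1000).astype(np.float32))
    if w>h: w,h,an=h,w,an+90
    return np.round([cx,cy,w,h,(an+90)%180],1),len(p)
E
python3 - <<'E'
from h import *
w=load('wrist'); S=lambda u,v:(int(u/700*512),int(v/700*512))
print('yel',wseed(w,'yellow',.126,S(352,150),close=15))
print('ymat',wseed(w,'yellow',.006,S(485,205)))
print('gmat',wseed(w,'green',.006,S(332,287)))
print('decoy',wseed(w,'yellow',.05,S(483,83)))
t=load('top');P=cloud(t);X,Y,Z=P[...,0],P[...,1],P[...,2]
for y in np.arange(-.15,.05,.02):
    a=(abs(Y-y)<.01)
    r=a&(Z>.36)&(Z<.62)&(X>.61); q=a&(Z>.62)&(X<.8)&(X>.3)
    print(round(y,2),'rack minx',X[r].min().round(3) if r.any() else None,'wrist maxx',X[q].max().round(3) if q.any() else None)
E
```

```text
yel (array([607.6, -90.9,  53. ,  73.6,  10. ]), 2327)
ymat (array([ 603.4, -256. ,   83.9,   92.6,    4.1]), 2475)
gmat (array([ 440.6, -107.9,   86.1,  114.4,   10.5]), 2990)
decoy (array([ 734.9, -186.5,   69.8,   86.7,  108.4]), 2382)
-0.15 rack minx 0.928 wrist maxx 0.586
-0.13 rack minx 0.921 wrist maxx 0.59
-0.11 rack minx 0.725 wrist maxx 0.588
-0.09 rack minx 0.723 wrist maxx 0.593
-0.07 rack minx 0.688 wrist maxx 0.761
-0.05 rack minx 0.682 wrist maxx 0.764
-0.03 rack minx 0.677 wrist maxx 0.535
-0.01 rack minx 0.672 wrist maxx 0.405
0.01 rack minx 0.667 wrist maxx None
0.03 rack minx 0.662 wrist maxx None
```

{"method": "step_arm", "body": {
  "delta_pos": [
    [-0.2, -0.3, -0.8],
    [-0.2, -0.3, -0.8],
    [-0.2, -0.3, -0.8],
    [-0.1, -0.02, -0.8],
    [0, 0, -0.8],
    [0, 0, -0.8],
    [0, 0, -0.8],
    [0, 0, -0.6],
    [0, 0, -0.36],
    [0, 0, 0],
    [0, 0, 0]
  ],
  "turn": [0, 0, 0, 0, 0, 0, 0, 0, 0, 0, 0],
  "grip": 0.5,
  "newtons": 15
}}

```text
time: 4.25
ee_pos: [0.5307, -0.1142, 0.1233]
eef_rot: [0.986, 0.164, 0.0, 0.0]
ft_force: [-0.2, 0.9, 1.0]
width: 0.0435
grip_force: 0.0
```

Run:
```python
from h import *
c=snap('wrist'); cv2.imwrite('pics/w2.png',cv2.resize(c['image'][...,::-1],(700,525)))
s=read_state();print(s['ee_pos'].round(4),s['joint_positions'].round(2),s['ft_force'].round(1))
```

```text
[ 0.5309 -0.1143  0.1235] [-0.49  0.22  0.7   1.8  -0.16  1.18 -0.98] [ 0.4 -0.   0.5]
```

View pics/w2.png

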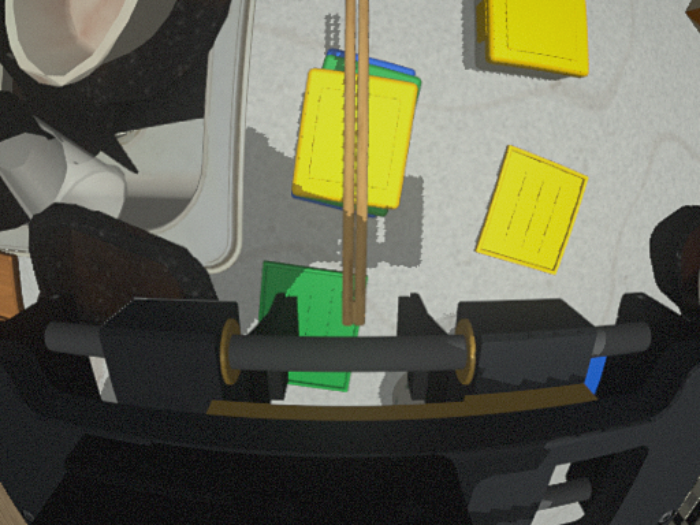

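The sticks at column 355 lie between the finger tips (288 and 410), with the near end at (353,322). I'll close the fingers and measure the sticks' ends from this frame.

{"method": "step_arm", "body": {
  "delta_pos": [
    [0, 0, 0],
    [0, 0, 0],
    [0, 0, 0],
    [0, 0, 0],
    [0, 0, 0],
    [0, 0, 0]
  ],
  "turn": [0, 0, 0, 0, 0, 0],
  "grip": 1,
  "newtons": 20
}}

```text
time: 4.9
ee_pos: [0.5304, -0.1146, 0.1227]
eef_rot: [0.987, 0.164, -0.0, 0.0]
ft_force: [0.5, 0.5, -0.3]
width: 0.0046
grip_force: 0.0
```

Run:
```python
from h import *
c=snap('wrist'); s=512/700
hsv=cv2.cvtColor(c['image'],cv2.COLOR_RGB2HSV)
print(wray(c,np.array([[353,323],[356,140]])*s,.1285).round(4))
print('yel',wseed(c,'yellow',.126,(int(328*s),int(140*s)),close=19))
print('ymat',wseed(c,'yellow',.006,(int(530*s),int(205*s))))
print(read_state()['width'])
```

```text
[[ 0.5153 -0.123   0.1285]
 [ 0.6028 -0.0942  0.1285]]
yel (array([599.2, -93.3,  52.7,  82.9,  10.6]), 7793)
ymat (array([ 603. , -255.9,   84.5,   92.9,    3.8]), 5001)
0.003111917874530071
```

Run:
```python
from h import *
c=snap('wrist'); cv2.imwrite('pics/w3.png',cv2.resize(c['image'][150:300,150:380,::-1],(782,510)))
s=read_state();print(s['ee_pos'],s['width'],s['ft_force'])
```

```text
[ 0.53039737 -0.11455656  0.12268785] 0.001731506267668899 [0.14482075 0.04797977 0.60561597]
```

View pics/w3.png

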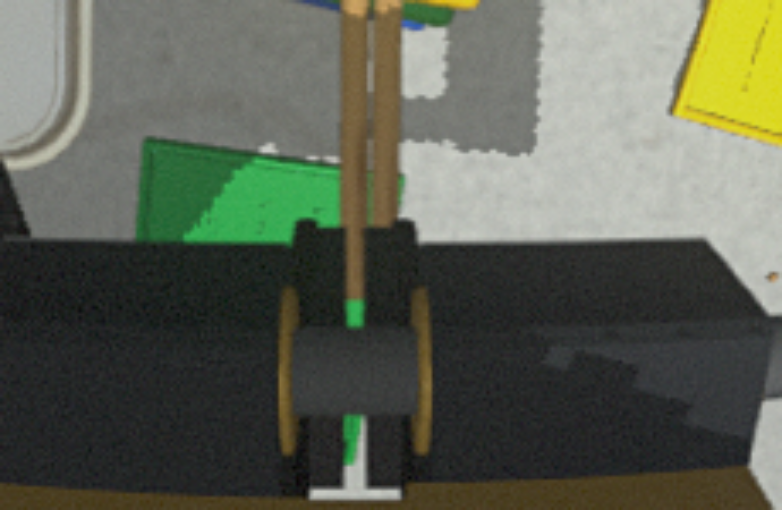

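Run:
```python
from h import *
c=snap('wrist');K=c['mtx'];T=np.linalg.inv(c['view']);print(read_state()['width'])
def pt(u,v):
    d=(np.array([u,v])-K[:2,2])/K[0,0]; r=np.hypot(*d); ray=np.array([d[0]/r*np.sin(r),-d[1]/r*np.sin(r),-np.cos(r)])
    return (T@np.r_[ray/np.cos(r)*c['z_map'][v,u],1])[:3]
for n,u,v in [('stick up L',254,155),('R',264,155),('L',254,190),('R',263,190),('L',254,205),('R',263,212),('L mid',254,225),('L low',254,233),('fingL',243,220),('fingR',267,222),('fingL',243,235),('lid',240,110),('lidstickL',256,100),('far L',256,20)]:
    print(n,pt(u,v).round(4))
```

```text
0.0011745689438069542
stick up L [ 0.5695 -0.1013  0.1302]
R [ 0.5714 -0.1075  0.1289]
L [ 0.5475 -0.1088  0.1313]
R [ 0.5493 -0.1145  0.1308]
L [ 0.537  -0.1125  0.1296]
R [ 0.5345 -0.1198  0.1305]
L mid [ 0.5236 -0.117   0.1309]
L low [ 0.5176 -0.1191  0.1304]
fingL [ 0.6002 -0.0908  0.3198]
fingR [ 0.5433 -0.1178  0.1698]
fingL [ 0.5374 -0.1064  0.1823]
lid [ 0.5939 -0.0834  0.1261]
lidstickL [ 0.6033 -0.091   0.1304]
far L [ 0.6528 -0.0741  0.1311]
```

Run:
```python
from h import *
c=snap('wrist');K=c['mtx'];T=np.linalg.inv(c['view'])
v,u=np.mgrid[0:384,0:512]; d=(np.stack([u,v],-1)-K[:2,2])/K[0,0]; r=np.linalg.norm(d,axis=-1)+1e-9
z=c['z_map']; p=np.stack([d[...,0]/r*np.tan(r)*z,-d[...,1]/r*np.tan(r)*z,-z,np.ones_like(z)],-1)@T.T
for vv in range(205,270,5): print(vv,[(int(1000*p[vv,uu,0]),int(1000*p[vv,uu,1]),int(1000*p[vv,uu,2])) for uu in (238,246,251,254,257,263,270)])
s=read_state(); print(s['width'],s['ee_pos'])
```

```text
205 [(488, -109, 2), (491, -118, 2), (536, -110, 129), (537, -112, 129), (537, -114, 129), (539, -118, 130), (499, -144, -1)]
210 [(483, -111, 2), (485, -120, 1), (532, -111, 128), (534, -113, 130), (534, -115, 129), (535, -119, 130), (493, -147, -2)]
215 [(477, -113, 2), (479, -122, 1), (529, -112, 129), (529, -114, 129), (530, -116, 129), (542, -116, 158), (487, -148, -1)]
220 [(537, -102, 166), (537, -107, 162), (539, -109, 163), (526, -115, 129), (540, -113, 162), (542, -116, 165), (543, -119, 166)]
225 [(562, -98, 231), (538, -107, 170), (538, -110, 170), (523, -117, 129), (539, -113, 169), (541, -116, 170), (565, -108, 230)]
230 [(561, -98, 232), (538, -107, 176), (538, -110, 176), (520, -118, 131), (540, -112, 177), (540, -116, 176), (564, -108, 231)]
235 [(562, -98, 239), (538, -107, 183), (539, -110, 183), (516, -119, 130), (539, -113, 180), (540, -115, 183), (566, -107, 239)]
240 [(562, -98, 242), (538, -107, 189), (537, -110, 185), (452, -141, 1), (540, -112, 190), (540, -115, 188), (566, -107, 243)]
245 [(562, -98, 244), (538, -108, 194), (539, -110, 195), (447, -143, 2), (539, -112, 193), (541, -115, 194), (565, -107, 245)]
250 [(562, -99, 246), (560, -101, 242), (560, -103, 242), (561, -104, 242), (561, -105, 242), (561, -106, 242), (564, -107, 245)]
255 [(560, -99, 247), (560, -102, 244), (560, -103, 244), (560, -104, 243), (560, -105, 244), (561, -106, 243), (563, -107, 247)]
260 [(559, -100, 247), (558, -102, 243), (559, -103, 244), (559, -104, 244), (559, -105, 245), (560, -107, 245), (561, -108, 246)]
265 [(558, -100, 248), (557, -103, 245), (557, -104, 245), (557, -105, 244), (558, -106, 245), (559, -107, 246), (560, -109, 247)]
0.00043964768484813777 [ 0.53037851 -0.11456259  0.12266144]
```

The depth map shows the finger ends at z ≈ 0.158 with the reported TCP at 0.123. The real tips sit about 35 mm higher than reported, so the fingers closed above the sticks. I'll open, go 25 mm lower and check that offset.

{"method": "step_arm", "body": {
  "delta_pos": [
    [0, 0, 0],
    [0, 0, 0],
    [0, 0, 0],
    [0, 0, 0],
    [0, -0.08, -0.3],
    [0, 0, -0.4],
    [0, 0, -0.3],
    [0, 0, 0]
  ],
  "turn": [0, 0, 0, 0, 0, 0, 0, 0],
  "grip": 0.6
}}

```text
time: 5.9
ee_pos: [0.5293, -0.1164, 0.0961]
eef_rot: [0.987, 0.164, -0.001, -0.0]
ft_force: [-0.0, 0.2, 0.3]
width: 0.0347
grip_force: 0.0
```

```bash
cat >> h.py <<'E'
def wcloud(c):
    K=c['mtx'];T=np.linalg.inv(c['view'])
    v,u=np.mgrid[0:384,0:512]; d=(np.stack([u,v],-1)-K[:2,2])/K[0,0]; r=np.linalg.norm(d,axis=-1)+1e-9
    z=c['z_map']; return (np.stack([d[...,0]/r*np.tan(r)*z,-d[...,1]/r*np.tan(r)*z,-z,np.ones_like(z)],-1)@T.T)[...,:3]
E
python3 - <<'E'
from h import *
c=snap('wrist'); p=wcloud(c); s=read_state(); e=s['ee_pos']; print(e,s['width'],s['ft_force'])
a=1.2363 # closing line direction helper: world->tool
R=np.array([[np.cos(np.radians(18.6)),np.sin(np.radians(18.6))],[-np.sin(np.radians(18.6)),np.cos(np.radians(18.6))]])
q=(p[...,:2]-e[:2])@R.T
m=(abs(q[...,0]-.007)<.02)&(abs(q[...,1])<.045)&(p[...,2]>e[2]-.01)&(p[...,2]<e[2]+.12)
for lo in np.arange(-.045,.045,.005):
    k=m&(q[...,1]>=lo)&(q[...,1]<lo+.005)
    if k.any(): print(round(lo,3),(p[k][:,2].min()-e[2]).round(4),np.percentile(p[k][:,2]-e[2],[2,20]).round(3),k.sum())
E
```

```text
[ 0.52979146 -0.11652018  0.09683128] 0.03462492382959239 [ 0.75503047 -0.68898013 -0.22401109]
-0.03 0.0351 [0.037 0.054] 131
-0.025 0.0334 [0.037 0.06 ] 919
-0.02 0.034 [0.035 0.046] 465
-0.015 0.1193 [0.119 0.12 ] 7
-0.01 0.0308 [0.031 0.032] 207
-0.005 0.0299 [0.032 0.032] 430
-0.0 0.0307 [0.032 0.033] 507
0.005 0.1196 [0.12 0.12] 4
0.01 0.1189 [0.119 0.119] 6
0.015 0.0335 [0.035 0.046] 455
0.02 0.0336 [0.037 0.06 ] 913
0.025 0.0353 [0.038 0.053] 145
```

{"method": "step_arm", "body": {
  "delta_pos": [
    [0, -0.1, -0.2],
    [0, 0, -0.15],
    [0, 0, 0]
  ],
  "turn": [0, 0, 0]
}}

```text
time: 6.25
ee_pos: [0.5301, -0.1192, 0.0884]
eef_rot: [0.987, 0.164, -0.0, 0.0]
ft_force: [0.2, 0.1, -1.2]
width: 0.035
grip_force: 0.0
```

{"method": "step_arm", "body": {
  "delta_pos": [
    [0, 0, 0],
    [0, 0, 0],
    [0, 0, 0],
    [0, 0, 0],
    [0, 0, 0],
    [0, 0, 0]
  ],
  "turn": [0, 0, 0, 0, 0, 0],
  "grip": 1,
  "newtons": 20
}}

```text
time: 6.85
ee_pos: [0.5305, -0.1191, 0.089]
eef_rot: [0.987, 0.164, 0.0, 0.0]
ft_force: [0.1, -0.2, 1.6]
width: 0.0116
grip_force: 20.0
```

Gripped: the opening is 11.6 mm at 20 N. Next I'll lift, check the sticks' attitude and measure the uncovered yellow lid.

{"method": "step_arm", "body": {
  "delta_pos": [
    [0, 0, 0.3],
    [0, 0, 0.8],
    [0, 0, 0.8],
    [0, 0, 0.8],
    [0, 0, 0.8],
    [0, 0, 0]
  ],
  "turn": [0, 0, 0, 0, 0, 0]
}}

```text
time: 7.45
ee_pos: [0.5318, -0.1195, 0.1794]
eef_rot: [0.987, 0.164, 0.002, 0.0]
ft_force: [1.0, -0.5, -0.5]
width: 0.0122
grip_force: 20.0
```

Run:
```python
from h import *
c=snap('wrist'); p=wcloud(c); s=read_state(); e=s['ee_pos']; q=s['eef_rot']; print(e,s['width'],q.round(3))
hsv=cv2.cvtColor(c['image'],cv2.COLOR_RGB2HSV)
m=(hsv[...,0]<20)&(hsv[...,0]>3)&(hsv[...,1]>60)&(p[...,2]>.14)&(p[...,2]<.26)&(abs(p[...,0]-.6)<.14)&(abs(p[...,1]+.09)<.06)
n,l,st,ce=cv2.connectedComponentsWithStats(m.astype(np.uint8)); 
for i in range(1,n):
    if st[i,4]>100:
        P=p[l==i]; mu=P.mean(0); u,sv,vt=np.linalg.svd(P-mu,full_matrices=False); d=vt[0]*np.sign(vt[0,0]); t=(P-mu)@d
        print(st[i],'ends',(mu+d*t.min()).round(3),(mu+d*t.max()).round(3),'az',np.degrees(np.arctan2(d[1],d[0])).round(1),'pitch',np.degrees(np.arcsin(d[2])).round(1))
print('yel seeds',[wseed(c,'yellow',.126,sd,close=0) for sd in ((230,100),(290,110),(240,140))])
cv2.imwrite('pics/w4.png',cv2.resize(c['image'][...,::-1],(700,525)))
```

```text
[ 0.53115393 -0.11921865  0.1777991 ] 0.01180465585401332 [0.987 0.164 0.001 0.   ]
[ 243    0   22  246 4139] ends [ 0.526 -0.122  0.22 ] [ 0.657 -0.076  0.22 ] az 19.2 pitch -0.2
yel seeds [(array([598.6, -75. ,  22.9,  67.3,  18.7]), 1692), 'no', 'no']
```

View pics/w4.png

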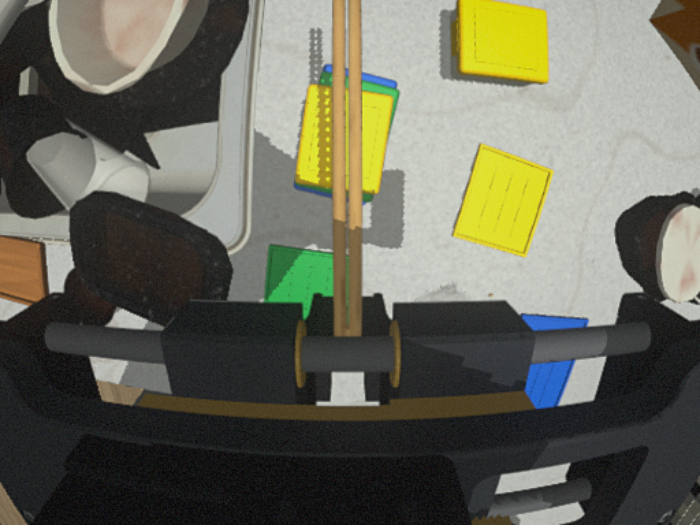

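The sticks are level in the fingers. Now I'll carry them to the tray, turning early so they stay clear of the pots.

{"method": "step_arm", "body": {
  "delta_pos": [
    [-0.75, 0.45, 0],
    [-0.75, 0.45, 0],
    [-0.75, 0.45, 0],
    [-0.75, 0.45, 0],
    [-0.75, 0.45, 0],
    [-0.75, 0.45, 0],
    [0, 0.3, 0],
    [0, 0.3, 0],
    [0, 0.3, 0],
    [-0.2, 0.9, 0],
    [-0.3, 0.9, 0],
    [-0.3, 0.9, 0]
  ],
  "turn": [1, 1, 1, 1, 1, 1, 1, 1, 1, 1, 1, 1]
}}

```text
time: 8.7
ee_pos: [0.3971, 0.0391, 0.1757]
eef_rot: [0.632, 0.775, -0.0, -0.0]
ft_force: [-0.6, -0.6, -0.1]
width: 0.0116
grip_force: 20.0
```

{"method": "step_arm", "body": {
  "delta_pos": [
    [-0.3, 0.9, 0],
    [-0.3, 0.9, 0],
    [-0.3, 0.9, 0],
    [-0.3, 0.9, 0],
    [-0.3, 0.9, 0],
    [-0.3, 0.9, 0],
    [-0.3, 0.9, 0],
    [0, 0.1, -0.8],
    [0, 0, -0.8],
    [0, 0, -0.8],
    [0, 0, 0],
    [0, 0, 0]
  ],
  "turn": [0, 0, 0, 0, 0, 0, 0, 0, 0, 0, 0, 0]
}}

```text
time: 9.9
ee_pos: [0.3451, 0.1982, 0.1164]
eef_rot: [0.634, 0.773, -0.001, -0.0]
ft_force: [1.6, -0.8, -0.4]
width: 0.0119
grip_force: 20.0
```

Run:
```python
from h import *
s=read_state(); print(s['ee_pos'].round(4),s['eef_rot'].round(4),s['joint_positions'].round(2),s['width'])
c=snap('wrist'); p=wcloud(c); cv2.imwrite('pics/w5.png',cv2.resize(c['image'][...,::-1],(700,525)))
hsv=cv2.cvtColor(c['image'],cv2.COLOR_RGB2HSV)
m=(hsv[...,0]<20)&(hsv[...,0]>3)&(hsv[...,1]>60)
for nm,k in (('sticks',m&(abs(p[...,2]-s['ee_pos'][2]-.04)<.02)),('tray',m&(abs(p[...,2]-.009)<.01))):
    k=k&(abs(p[...,0]-.34)<.08)&(abs(p[...,1]-.31)<.14)
    (a,b),(w,h),an=cv2.minAreaRect((p[k][:,:2]*1000).astype(np.float32)); print(nm,round(a),round(b),round(w),round(h),round(an,1),k.sum())
```

```text
[0.3451 0.1982 0.1164] [ 6.338e-01  7.735e-01 -5.000e-04 -1.000e-04] [-0.92 -0.14  0.26  2.12  0.04  1.16 -0.47] 0.011937350396609763
sticks 333 260 12 139 11.4 4546
tray 358 298 114 188 10.6 10887
```

View pics/w5.png

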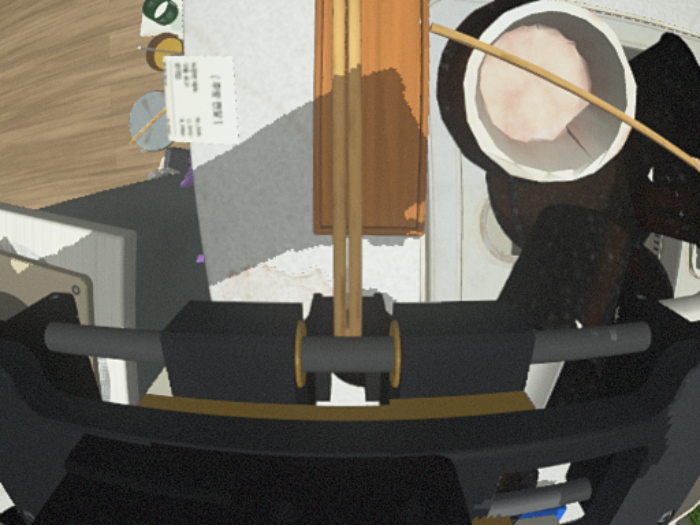

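The sticks (columns 335–360) point along the tray, parallel to it. Its near corners are at (314,232) and (426,236), and the bowl stick tip at (432,28) is clear to the right.

Run:
```python
from h import *
c=load('wrist'); s=512/700
q=wray(c,np.array([[314,232],[426,236],[314,120],[428,120]])*s,.012)[:,:2]; print(q.round(4))
m=(q[0]+q[1])/2; d=(q[2]-q[0])/np.linalg.norm(q[2]-q[0]); d2=(q[3]-q[1])/np.linalg.norm(q[3]-q[1])
print(np.degrees(np.arctan2(d[1],d[0])),np.degrees(np.arctan2(d2[1],d2[0])),np.linalg.norm(q[0]-q[1]))
dd=np.array([np.cos(np.radians(101)),np.sin(np.radians(101))]); print('tray centre',m+.112*dd)
print('stick near end',wray(c,[347*s,333*s],.156).round(4))
p=wcloud(c); a=(p[...,0]>.39)&(p[...,0]<.47)&(p[...,1]>.19)&(p[...,1]<.32)&(p[...,2]<.14)
for x in np.arange(.39,.47,.02): print(round(x,2),[int(1000*p[a&(abs(p[...,0]-x-.01)<.01)&(abs(p[...,1]-y-.01)<.01)][:,2].max(initial=-.2)) for y in np.arange(.19,.32,.02)])
```

```text
[[0.3192 0.1995]
 [0.4041 0.2137]
 [0.3035 0.2824]
 [0.3856 0.3001]]
100.73057587300303 102.0979725170814 0.08608212449918641
tray centre [0.34029011 0.31654378]
stick near end [[0.3464 0.1925 0.156 ]]
0.39 [4, 12, 13, 13, 70, 77, 81]
0.41 [5, 5, 5, 5, 71, 72, 54]
0.43 [4, 4, 2, -200, 70, 58, 38]
0.45 [81, 53, -200, -3, 72, 62, 39]
```

{"method": "step_arm", "body": {
  "delta_pos": [
    [0.1, 0.75, 0],
    [0, 0.7, -0.5],
    [0, 0, -0.8],
    [0, 0, -0.8],
    [0, 0, -0.8],
    [0, 0, -0.8],
    [0, 0, -0.8],
    [0, 0, 0]
  ],
  "turn": [0, 0, 0, 0, 0, 0, 0, 0]
}}

```text
time: 10.75
ee_pos: [0.3471, 0.234, 0.0029]
eef_rot: [0.634, 0.774, -0.001, -0.0]
ft_force: [0.3, 0.7, -0.1]
width: 0.012
grip_force: 20.0
```

{"method": "step_arm", "body": {
  "delta_pos": [
    [0, 0, -0.4],
    [0, 0, -0.3],
    [0, 0, -0.2],
    [0, 0, -0.1],
    [0, 0, 0],
    [0, 0, 0]
  ],
  "turn": [0, 0, 0, 0, 0, 0]
}}

```text
time: 11.35
ee_pos: [0.348, 0.2348, -0.0209]
eef_rot: [0.634, 0.774, 0.0, 0.0]
ft_force: [0.3, -1.0, 0.5]
width: 0.0117
grip_force: 20.0
```

Run:
```python
from h import *
s=read_state(); print(s['ee_pos'].round(4),s['ft_force'].round(1),s['width'],s['joint_positions'].round(2))
c=snap('wrist'); p=wcloud(c); e=s['ee_pos']
hsv=cv2.cvtColor(c['image'],cv2.COLOR_RGB2HSV)
m=(hsv[...,0]<20)&(hsv[...,0]>3)&(hsv[...,1]>60)&(abs(p[...,0]-.34)<.03)&(abs(p[...,1]-.3)<.1)
print(np.percentile(p[m][:,2],[5,25,50,75,95,99]).round(4))
cv2.imwrite('pics/w6.png',cv2.resize(c['image'][:300,150:400,::-1],(500,600)))
```

```text
[ 0.348   0.2348 -0.0209] [ 0.3 -1.   0.5] 0.011700668085483036 [-0.94  0.13  0.25  2.2  -0.04  0.81 -0.46]
[0.0031 0.0038 0.0044 0.0186 0.1087 0.1763]
```

View pics/w6.png

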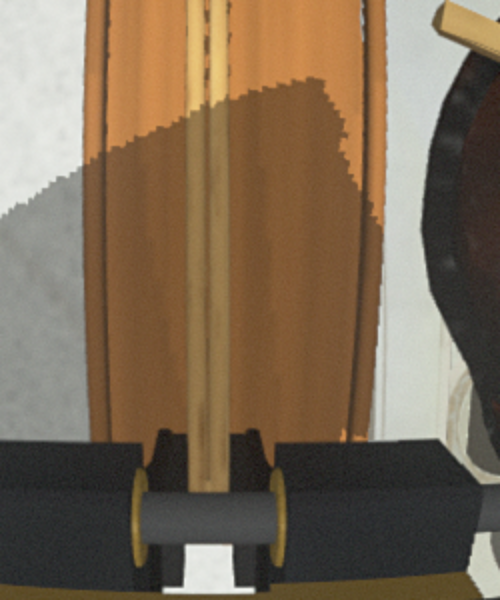

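{"method": "step_arm", "body": {
  "delta_pos": [
    [0, 0, -0.1],
    [0, 0, -0.08],
    [0, 0, 0]
  ],
  "turn": [0, 0, 0]
}}

```text
time: 11.7
ee_pos: [0.3477, 0.2345, -0.0258]
eef_rot: [0.634, 0.774, -0.0, -0.0]
ft_force: [0.1, -0.3, -0.2]
width: 0.0117
grip_force: 20.0
```

{"method": "step_arm", "body": {
  "delta_pos": [
    [0, 0, 0],
    [0, 0, 0],
    [0, 0, 0],
    [0, 0, 0.3],
    [0, 0, 0.6],
    [0, 0, 0.8],
    [0, 0, 0.8],
    [0, 0, 0.8],
    [0, 0, 0.8],
    [0, -0.5, 0.8],
    [0, -0.5, 0.8],
    [0, 0, 0]
  ],
  "turn": [0, 0, 0, 0, 0, 0, 0, 0, 0, 0, 0, 0],
  "grip": 0.7
}}

```text
time: 12.9
ee_pos: [0.3493, 0.2094, 0.1197]
eef_rot: [0.634, 0.773, 0.002, 0.0]
ft_force: [0.4, 0.2, 0.5]
width: 0.0262
grip_force: 0.0
```

```bash
cat > tr.py <<'E'
from h import *
s=read_state(); c=snap('wrist'); p=wcloud(c); print(s['ee_pos'].round(4))
hsv=cv2.cvtColor(c['image'],cv2.COLOR_RGB2HSV)
m=((p[...,2]<.016)&(p[...,2]>-.002)&(hsv[...,1]>60)&(hsv[...,0]<22)&(hsv[...,0]>3)&(abs(p[...,0]-.342)<.07)&(p[...,1]>.18)&(p[...,1]<.45)).astype(np.uint8)
cv2.imwrite('pics/w7.png',cv2.resize(c['image'][:260,150:400,::-1],(500,520)))
E
python3 tr.py
```

```text
[0.3493 0.2094 0.1197]
```

View pics/w7.png

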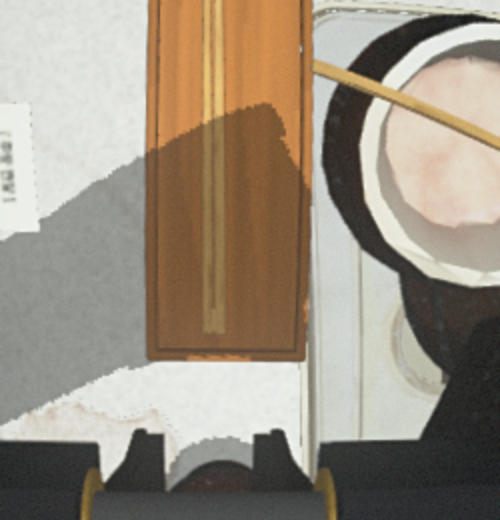

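The sticks lie inside the tray, with the near end at row 333 and the inner wall at about row 352, roughly 10 mm away as intended. Next is the yellow box.

{"method": "step_arm", "body": {
  "delta_pos": [
    [0.24, -0.9, 0.4],
    [0.24, -0.9, 0.4],
    [0.24, -0.9, 0.4],
    [0.24, -0.9, 0.4],
    [0.24, -0.9, 0.4],
    [0.24, -0.9, 0.4],
    [0.24, -0.9, 0.4],
    [0.24, -0.9, 0.4],
    [0.24, -0.9, 0.4],
    [0.24, -0.9, 0.4],
    [0.24, -0.9, 0.4],
    [0.24, -0.9, 0.2]
  ],
  "turn": [-1, -1, -1, -1, -1, -1, -1, -1, -1, -1, -1, -1],
  "grip": 0
}}

```text
time: 14.15
ee_pos: [0.4203, -0.0607, 0.232]
eef_rot: [0.987, 0.162, 0.0, 0.0]
ft_force: [0.4, 0.7, 0.3]
width: 0.087
grip_force: 0.0
```

{"method": "step_arm", "body": {
  "delta_pos": [
    [0.9, -0.3, 0],
    [0.9, -0.3, 0],
    [0.9, -0.3, 0],
    [0.9, -0.3, 0],
    [0.9, -0.3, 0],
    [0.4, -0.2, 0],
    [0, 0, 0],
    [0, 0, 0]
  ],
  "turn": [-0.3, -0.3, -0.3, -0.3, -0.1, 0, 0, 0]
}}

```text
time: 14.95
ee_pos: [0.5417, -0.1027, 0.2314]
eef_rot: [0.996, 0.086, -0.001, 0.0]
ft_force: [-0.1, -0.1, -0.9]
width: 0.0871
grip_force: 0.0
```

```bash
cat >> h.py <<'E'
def lid(c,col,z,near,tol=.012,rad=.09,smin=110):
    p=wcloud(c); hsv=cv2.cvtColor(c['image'],cv2.COLOR_RGB2HSV); a,b=HUE[col]
    m=((hsv[...,0]>=a)&(hsv[...,0]<=b)&(hsv[...,1]>smin)&(hsv[...,2]>40)&(abs(p[...,2]-z)<tol)&(np.hypot(p[...,0]-near[0],p[...,1]-near[1])<rad)).astype(np.uint8)
    n,l,st,ce=cv2.connectedComponentsWithStats(m); i=1+np.argmax(st[1:,4]); ys,xs=np.nonzero(l==i)
    q=wray(c,np.c_[xs,ys],z)[:,:2]; (cx,cy),(w,h),an=cv2.minAreaRect((q*1000).astype(np.float32))
    if w>h: w,h,an=h,w,an+90
    return np.round([cx,cy,w,h,(an+90)%180],1),np.median(p[l==i][:,2]).round(4)
def yaw(s): x,y=s['eef_rot'][:2]; return np.degrees(np.arctan2(2*y*y-1,2*x*y)).round(1)
E
python3 - <<'E'
from h import *
s=read_state(); c=snap('wrist'); print(s['ee_pos'].round(4),'closing',yaw(s),s['joint_positions'].round(2))
print('ybox',lid(c,'yellow',.126,(.603,-.093)))
print('ymat',lid(c,'yellow',.006,(.604,-.258)))
print('gmat',lid(c,'green',.006,(.441,-.109)))
E
```

```text
[ 0.5417 -0.1027  0.2314] closing -80.1 [-0.46  0.16  0.63  1.62 -0.09  1.4  -1.21]
ybox (array([604.2, -91.9,  52.4,  62.6,  10.5]), np.float64(0.1247))
ymat (array([ 603.1, -256.3,   83.8,   93.1,    4.2]), np.float64(0.0022))
gmat (array([ 447.9, -107. ,   86.7,   99.2,   10.2]), np.float64(0.0021))
```

{"method": "step_arm", "body": {
  "delta_pos": [
    [0.8, 0.14, 0],
    [0.8, 0.14, -0.4],
    [0.6, 0.1, -0.8],
    [0.3, 0.05, -0.8],
    [0, 0, -0.8],
    [0, 0, -0.8],
    [0, 0, -0.8],
    [0, 0, -0.8],
    [0, 0, -0.6],
    [0, 0, -0.4],
    [0, 0, -0.16],
    [0, 0, 0]
  ],
  "turn": [0.09, 0, 0, 0, 0, 0, 0, 0, 0, 0, 0, 0]
}}

```text
time: 16.2
ee_pos: [0.6048, -0.092, 0.073]
eef_rot: [0.996, 0.092, -0.0, 0.0]
ft_force: [0.7, -0.3, 0.8]
width: 0.0867
grip_force: 0.0
```

{"method": "step_arm", "body": {
  "delta_pos": [
    [0, 0, 0],
    [0, 0, 0],
    [0, 0, 0],
    [0, 0, 0],
    [0, 0, 0],
    [0, 0, 0]
  ],
  "turn": [0, 0, 0, 0, 0, 0],
  "grip": 1,
  "newtons": 25
}}

```text
time: 16.8
ee_pos: [0.605, -0.0921, 0.0731]
eef_rot: [0.996, 0.092, 0.0, 0.0]
ft_force: [0.9, -0.2, 1.4]
width: 0.0537
grip_force: 25.0
```

{"method": "step_arm", "body": {
  "delta_pos": [
    [0, 0, 0.3],
    [0, 0, 0.6],
    [0, 0, 0.7],
    [0, 0, 0.4],
    [0, -0.4, 0],
    [0, -0.8, 0],
    [0, -1, 0],
    [0, -1, 0],
    [0, -1, 0],
    [0, -1, 0],
    [-0.04, -0.8, 0],
    [0, -0.62, 0]
  ],
  "turn": [0, 0, 0, 0, 0, -0.2, -0.2, -0.2, -0.2, -0.1, 0, 0]
}}

```text
time: 18.0
ee_pos: [0.6022, -0.2612, 0.122]
eef_rot: [0.999, 0.036, -0.001, 0.0]
ft_force: [0.7, 0.1, -1.5]
width: 0.0538
grip_force: 25.0
```

{"method": "step_arm", "body": {
  "delta_pos": [
    [0, 0, 0],
    [0, 0, -0.6],
    [0, 0, -0.8],
    [0, 0, -0.8],
    [0, 0, -0.8],
    [0, 0, -0.8],
    [0, 0, -0.5],
    [0, 0, 0],
    [0, 0, 0]
  ],
  "turn": [0, 0, 0, 0, 0, 0, 0, 0, 0]
}}

```text
time: 18.9
ee_pos: [0.6041, -0.2572, 0.0156]
eef_rot: [0.999, 0.038, 0.0, 0.0]
ft_force: [0.1, -0.5, -1.1]
width: 0.054
grip_force: 25.0
```

```bash
cat > chk.py <<'E'
from h import *
import sys
col,z,mx,my,bx,by=sys.argv[1],*map(float,sys.argv[2:])
s=read_state(); c=snap('wrist'); print(s['ee_pos'].round(4),'closing',yaw(s),s['ft_force'].round(1),s['width'].round(4))
print('box',lid(c,col,z,(bx,by),tol=.02)); print('mat',lid(c,col,.006,(mx,my),tol=.012))
cv2.imwrite('pics/c_%s.png'%col,cv2.resize(c['image'][:300,100:420,::-1],(640,600)))
E
python3 chk.py yellow .058 .603 -.257 .604 -.257
```

```text
Traceback (most recent call last):
  File "chk.py", line 4, in <module>
    s=read_state(); c=snap('wrist'); print(s['ee_pos'].round(4),'closing',yaw(s),s['ft_force'].round(1),s['width'].round(4))
                                                                                                        ^^^^^^^^^^^^^^^^
AttributeError: 'float' object has no attribute 'round'
```

{"method": "step_arm", "body": {
  "delta_pos": [
    [0, 0, -0.4],
    [0, 0, -0.3],
    [0, 0, -0.2],
    [0, 0, -0.1],
    [0, 0, -0.05],
    [0, 0, 0],
    [0, 0, 0]
  ],
  "turn": [0, 0, 0, 0, 0, 0, 0]
}}

```text
time: 19.65
ee_pos: [0.6041, -0.2577, -0.0106]
eef_rot: [0.999, 0.038, 0.0, 0.0]
ft_force: [-0.5, 0.6, -1.4]
width: 0.0538
grip_force: 25.0
```

```bash
sed -i "s/,s\['width'\].round(4)/,s['width']/" chk.py; python3 chk.py yellow .043 .603 -.257 .604 -.257
```

```text
[ 0.6041 -0.2577 -0.0106] closing -85.7 [-0.5  0.6 -1.4] 0.05384369583313577
box (array([ 622.3, -256.4,   36.4,   52.7,   94.4]), np.float64(0.0409))
mat (array([ 628.1, -256. ,   43.9,   82.7,   94.1]), np.float64(0.0024))
```

View pics/c_yellow.png

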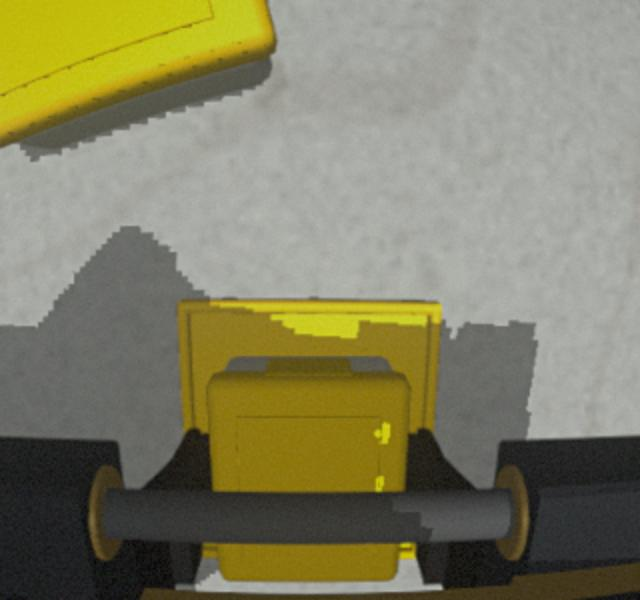

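{"method": "step_arm", "body": {
  "delta_pos": [
    [-0.08, 0, -0.06],
    [0, 0, -0.04],
    [0, 0, 0]
  ],
  "turn": [0, 0, 0]
}}

```text
time: 20.0
ee_pos: [0.6024, -0.2576, -0.012]
eef_rot: [0.999, 0.038, 0.001, -0.0]
ft_force: [-1.1, 1.4, 9.0]
width: 0.0539
grip_force: 25.0
```

{"method": "step_arm", "body": {
  "delta_pos": [
    [0, 0, 0],
    [0, 0, 0],
    [0, 0, 0],
    [0, 0, 0],
    [0, 0, 0.3],
    [0, 0, 0.7],
    [0, 0, 0.8],
    [-0.2, 0, 0.9],
    [-0.4, 0, 1],
    [-0.8, 0.2, 1],
    [-0.8, 0.2, 1],
    [0, 0, 0]
  ],
  "turn": [0, 0, 0, 0, 0, 0, 0, 0, 0, 0, 0, 0],
  "grip": 0.2
}}

```text
time: 21.2
ee_pos: [0.5469, -0.2491, 0.1344]
eef_rot: [0.999, 0.037, 0.003, 0.001]
ft_force: [0.7, 0.1, -0.3]
width: 0.0699
grip_force: 0.0
```

```bash
python3 chk.py yellow .041 .603 -.257 .604 -.257
python3 - <<'E'
from h import *
c=load('wrist'); print('gbox',lid(c,'green',.088,(.603,-.093)))
E
```

```text
[ 0.5469 -0.2491  0.1344] closing -85.8 [ 0.7  0.1 -0.3] 0.06985843779991315
box (array([ 602.3, -257.8,   52.9,   62.5,    4.1]), np.float64(0.0397))
mat (array([ 603.4, -257.3,   83.1,   92.1,    4.4]), np.float64(0.0026))
gbox (array([606.9, -97.1,  59.4,  83.7,   4.8]), np.float64(0.0868))
```

The yellow box sits within about 1 mm of its mat's centre, 0.3° from parallel. Now I'll look at the green box from near.

{"method": "step_arm", "body": {
  "delta_pos": [
    [0, 0.8, 0.8],
    [0, 1, 0.6],
    [0, 1, 0.4],
    [0, 1, 0.2],
    [0, 1, 0],
    [0, 1, 0],
    [0, 0.1, 0],
    [0, 0, 0],
    [0, 0, 0]
  ],
  "turn": [0, 0, 0, 0, 0, 0, 0, 0, 0],
  "grip": 0
}}

```text
time: 22.15
ee_pos: [0.5468, -0.1013, 0.1792]
eef_rot: [0.999, 0.037, -0.0, 0.0]
ft_force: [-0.4, -0.9, -0.2]
width: 0.0867
grip_force: 0.0
```

```bash
python3 chk.py green .088 .441 -.109 .605 -.096
python3 - <<'E'
from h import *
c=load('wrist'); print('blue',lid(c,'blue',.046,(.603,-.093)))
E
```

```text
[ 0.5468 -0.1013  0.1792] closing -85.7 [-0.4 -0.9 -0.2] 0.08673530570489826
box (array([606.9, -93.2,  55.9,  84. ,   4.9]), np.float64(0.0868))
mat (array([ 462.1, -104.6,   71.7,   86.6,  100.3]), np.float64(0.0021))
blue (array([656.9, -87.6,   8.1,  59.1,  94.1]), np.float64(0.0445))
```

{"method": "step_arm", "body": {
  "delta_pos": [
    [0.8, 0.13, 0],
    [0.6, 0.1, -0.5],
    [0.2, 0.03, -0.8],
    [0, 0, -0.8],
    [0, 0, -0.8],
    [0, 0, -0.8],
    [0, 0, -0.8],
    [0, 0, -0.6],
    [0, 0, -0.3],
    [0, 0, -0.17],
    [0, 0, 0]
  ],
  "turn": [0.09, 0, 0, 0, 0, 0, 0, 0, 0, 0, 0]
}}

```text
time: 23.3
ee_pos: [0.5869, -0.0938, 0.0399]
eef_rot: [0.999, 0.043, -0.0, 0.0]
ft_force: [0.6, 0.2, 0.2]
width: 0.0871
grip_force: 0.0
```

{"method": "step_arm", "body": {
  "delta_pos": [
    [0, 0, 0],
    [0, 0, 0],
    [0, 0, 0],
    [0, 0, 0],
    [0, 0, 0],
    [0, 0, 0]
  ],
  "turn": [0, 0, 0, 0, 0, 0],
  "grip": 1,
  "newtons": 40
}}

```text
time: 23.9
ee_pos: [0.587, -0.0937, 0.0402]
eef_rot: [0.999, 0.043, 0.0, 0.0]
ft_force: [-0.3, -0.9, 2.8]
width: 0.0573
grip_force: 40.0
```

{"method": "step_arm", "body": {
  "delta_pos": [
    [0, 0, 0.2],
    [0, 0, 0.4],
    [0, 0, 0.7],
    [0, 0, 0.8],
    [0, 0, 0.8],
    [0, 0, 0.8],
    [0, 0, 0.8],
    [0, 0, 0]
  ],
  "turn": [0, 0, 0, 0, 0, 0, 0, 0]
}}

```text
time: 24.7
ee_pos: [0.5884, -0.0939, 0.1557]
eef_rot: [0.999, 0.043, 0.002, 0.0]
ft_force: [-0.1, 0.1, -2.4]
width: 0.0575
grip_force: 40.0
```

Run:
```python
from h import *
c=snap('wrist'); s=read_state();p=wcloud(c); z=s['ee_pos'][2]+.048
print(s['ee_pos'].round(4),yaw(s),lid(c,'green',z,(.6,-.094),tol=.02)); print('blue',lid(c,'blue',.046,(.605,-.093)))
hsv=cv2.cvtColor(c['image'],cv2.COLOR_RGB2HSV)
m=(hsv[...,0]>45)&(hsv[...,0]<80)&(hsv[...,1]>110)&(abs(p[...,2]-z)<.02)&(abs(p[...,0]-.62)<.03)
q=p[m]; A=np.c_[q[:,:2]-q[:,:2].mean(0),np.ones(len(q))]; print('tilt slopes',np.linalg.lstsq(A,q[:,2],rcond=None)[0].round(3),len(q))
```

```text
[ 0.5876 -0.0936  0.1538] -85.0 (array([618.4, -91.3,  57.2,  68.1,   5. ]), np.float64(0.2023))
blue (array([652. , -87.6,  20.3,  60. ,  93.8]), np.float64(0.0447))
tilt slopes [-0.004 -0.001  0.202] 11450
```

{"method": "step_arm", "body": {
  "delta_pos": [
    [-0.4, -0.05, 0],
    [-0.8, -0.1, 0],
    [-1, -0.1, 0],
    [-1, -0.1, 0],
    [-1, -0.1, 0],
    [-1, -0.1, 0],
    [-0.8, -0.1, 0],
    [-0.6, -0.07, 0],
    [-0.05, 0, 0],
    [0, 0, 0]
  ],
  "turn": [0, 0, 0.2, 0.2, 0.2, 0.2, 0, 0, 0, 0]
}}

```text
time: 25.75
ee_pos: [0.4202, -0.1113, 0.1519]
eef_rot: [0.996, 0.091, -0.0, -0.0]
ft_force: [-0.4, 0.1, -1.2]
width: 0.0576
grip_force: 40.0
```

Run:
```python
from h import *
c=snap('wrist'); s=read_state();print(s['ee_pos'].round(4),yaw(s),s['joint_positions'].round(2))
p=wcloud(c); z=s['ee_pos'][2]+.048; print(lid(c,'green',z,(.441,-.108),tol=.02))
t=snap('top')
for x in np.arange(.36,.5,.02): print(round(x,2),[int(1000*p[(abs(p[...,0]-x-.01)<.01)&(abs(p[...,1]-y-.01)<.01)&(p[...,2]<.15)][:,2].max(initial=-.2)) for y in np.arange(-.24,.02,.02)])
cv2.imwrite('pics/g1.png',cv2.resize(c['image'][...,::-1],(640,480)))
```

```text
[ 0.4207 -0.1113  0.152 ] -79.5 [-0.49 -0.12  0.61  2.01  0.07  1.23 -1.29]
(array([ 450.6, -105.7,   56.4,   67.3,   10.6]), np.float64(0.1985))
0.36 [79, 0, 0, -200, -200, -200, -200, -200, -200, 0, 1, 1, 1]
0.38 [8, 93, 0, -200, -200, -200, -200, -200, -200, 1, 1, 0, 0]
0.4 [-200, 93, 1, 0, -200, -200, -200, -200, -200, 1, 85, 90, 89]
0.42 [-200, 92, 0, 0, -200, -200, -200, -200, -200, 89, 98, 93, 92]
0.44 [92, 92, 0, 0, -200, -200, -200, -200, -200, 103, 104, 85, 80]
0.46 [87, 1, 1, 0, 6, 3, 4, 3, 5, 110, 111, 88, 85]
0.48 [72, 1, 1, 1, 6, 6, 6, 6, 6, 112, 117, 111, 91]
0.5 [1, 1, 0, 1, 5, 6, 0, 1, 1, 0, 121, 122, 124]
```

View pics/g1.png

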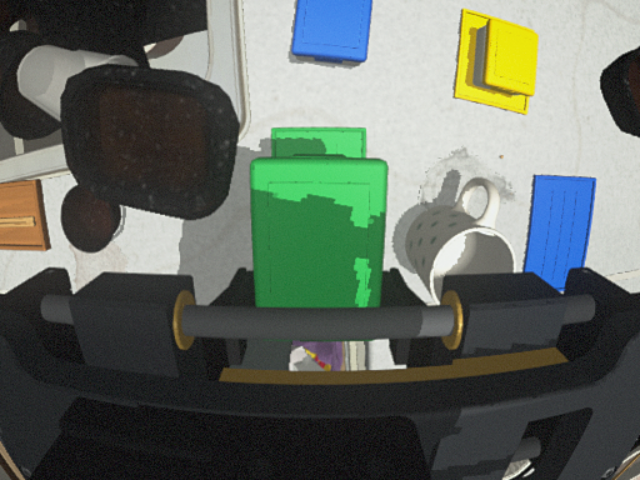

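The green box is above its mat. The dark bowl (150,140) and the mug (465,255) flank it, so I'll go down slowly, watching the force, with the gripper body just above both rims.

{"method": "step_arm", "body": {
  "delta_pos": [
    [-0.1, -0.05, 0],
    [0, 0, -0.6],
    [0, 0, -0.8],
    [0, 0, -0.8],
    [0, 0, -0.8],
    [0, 0, -0.8],
    [0, 0, -0.8],
    [0, 0, -0.6],
    [0, 0, 0],
    [0, 0, 0]
  ],
  "turn": [0.22, 0.22, 0, 0, 0, 0, 0, 0, 0, 0]
}}

```text
time: 26.85
ee_pos: [0.4182, -0.1131, 0.0226]
eef_rot: [0.993, 0.118, -0.0, 0.0]
ft_force: [1.4, -0.0, -1.7]
width: 0.0575
grip_force: 40.0
```

{"method": "step_arm", "body": {
  "delta_pos": [
    [0, 0, -0.3],
    [0, 0, -0.2],
    [0, 0, -0.1],
    [0, 0, -0.1],
    [0, 0, 0]
  ],
  "turn": [0, 0, 0, 0, 0]
}}

```text
time: 27.35
ee_pos: [0.418, -0.1128, 0.0047]
eef_rot: [0.993, 0.117, -0.0, 0.0]
ft_force: [-0.4, -0.5, -1.8]
width: 0.0571
grip_force: 40.0
```

{"method": "step_arm", "body": {
  "delta_pos": [
    [0, 0, -0.12],
    [0, 0, -0.08],
    [0, 0, -0.06],
    [0, 0, 0],
    [0, 0, 0]
  ],
  "turn": [0, 0, 0, 0, 0]
}}

```text
time: 27.85
ee_pos: [0.4181, -0.1128, -0.0016]
eef_rot: [0.993, 0.117, -0.0, 0.0]
ft_force: [0.2, 0.6, -1.2]
width: 0.0571
grip_force: 40.0
```

Run:
```python
from h import *
c=snap('wrist'); s=read_state();print(s['ee_pos'].round(4),yaw(s),s['ft_force'].round(1))
p=wcloud(c)
hsv=cv2.cvtColor(c['image'],cv2.COLOR_RGB2HSV)
m=(hsv[...,0]>45)&(hsv[...,0]<80)&(hsv[...,1]>110)&(abs(p[...,2]-.045)<.01)
q=p[m]; A=np.c_[q[:,:2]-q[:,:2].mean(0),np.ones(len(q))]; print('lid z/tilt',np.linalg.lstsq(A,q[:,2],rcond=None)[0].round(3),q.max(0).round(3),lid(c,'green',.045,(.45,-.108)),lid(c,'green',.006,(.45,-.108),tol=.01))
```

```text
[ 0.4182 -0.1128 -0.0015] -76.5 [ 0.   0.4 -2.4]
lid z/tilt [-0.014 -0.003  0.045] [ 0.485 -0.071  0.054] (array([ 447.6, -105.9,   57.4,   67.4,   13.6]), np.float64(0.045)) (array([ 455.6, -105.5,   82.4,   86.3,  100.7]), np.float64(0.0025))
```

{"method": "step_arm", "body": {
  "delta_pos": [
    [0, 0, -0.06],
    [0, 0, -0.04],
    [0, 0, 0]
  ],
  "turn": [0, 0, 0]
}}

```text
time: 28.2
ee_pos: [0.4184, -0.1128, -0.003]
eef_rot: [0.993, 0.117, -0.0, -0.0]
ft_force: [-9.0, 1.2, 22.9]
width: 0.0575
grip_force: 40.0
```

{"method": "step_arm", "body": {
  "delta_pos": [
    [0, 0, 0],
    [0, 0, 0],
    [0, 0, 0],
    [0, 0, 0.2],
    [0, 0, 0.4],
    [0, 0, 0.8],
    [0, 0, 1],
    [0, 0, 1],
    [0, 0, 1],
    [0, 0, 1],
    [0, 0, 0.6],
    [0, 0, 0]
  ],
  "turn": [0, 0, 0, 0, 0, 0, 0, 0, 0, 0, 0, 0],
  "grip": 0.24
}}

```text
time: 29.4
ee_pos: [0.4195, -0.1132, 0.1484]
eef_rot: [0.993, 0.117, 0.002, 0.0]
ft_force: [0.5, -0.4, -0.2]
width: 0.0661
grip_force: 0.0
```

```bash
python3 chk.py green .045 .441 -.109 .441 -.108
```

```text
[ 0.4195 -0.1132  0.1484] closing -76.6 [ 0.5 -0.4 -0.2] 0.06608673439923095
box (array([ 438.9, -108.1,   56.5,   85.5,   12.7]), np.float64(0.0437))
mat (array([ 439.6, -108.2,   86.3,  114.1,   10.5]), np.float64(0.0025))
```

The green box sits within about 1 mm of its mat's centre, 2° from parallel. Blue is next.

{"method": "step_arm", "body": {
  "delta_pos": [
    [0.6, 0, 0.2],
    [0.9, 0.1, 0],
    [0.9, 0.1, 0],
    [0.9, 0.1, 0],
    [0.9, 0.1, 0],
    [0.6, 0.1, 0],
    [0, 0, 0],
    [0, 0, 0]
  ],
  "turn": [0, -0.4, -0.4, -0.4, -0.17, 0, 0, 0],
  "grip": 0
}}

```text
time: 30.25
ee_pos: [0.5371, -0.1008, 0.15]
eef_rot: [0.999, 0.035, -0.001, 0.0]
ft_force: [0.3, -0.1, 0.5]
width: 0.0869
grip_force: 0.0
```

```bash
python3 chk.py blue .046 .444 -.388 .605 -.093
```

```text
[ 0.5371 -0.1008  0.15  ] closing -86.0 [ 0.3 -0.1  0.5] 0.08687693813847476
box (array([608.9, -91. ,  60.3, 105.1,   4.4]), np.float64(0.0448))
mat (array([ 500.6, -373.2,   26.3,   92.4,   99.8]), np.float64(0.0023))
```

{"method": "step_arm", "body": {
  "delta_pos": [
    [0.8, 0.12, 0],
    [0.9, 0.12, 0],
    [0.6, 0.1, -0.6],
    [0.14, 0, -0.8],
    [0, 0, -0.8],
    [0, 0, -0.8],
    [0, 0, -0.8],
    [0, 0, -0.8],
    [0, 0, -0.8],
    [0, 0, -0.5],
    [0, 0, -0.26],
    [0, 0, 0]
  ],
  "turn": [0.05, 0, 0, 0, 0, 0, 0, 0, 0, 0, 0, 0]
}}

```text
time: 31.5
ee_pos: [0.5986, -0.0919, -0.0034]
eef_rot: [0.999, 0.038, -0.0, 0.0]
ft_force: [-0.9, -0.1, -0.1]
width: 0.0867
grip_force: 0.0
```

{"method": "step_arm", "body": {
  "delta_pos": [
    [0, 0, 0],
    [0, 0, 0],
    [0, 0, 0],
    [0, 0, 0],
    [0, 0, 0],
    [0, 0, 0]
  ],
  "turn": [0, 0, 0, 0, 0, 0],
  "grip": 1,
  "newtons": 40
}}

```text
time: 32.1
ee_pos: [0.5994, -0.0918, -0.0027]
eef_rot: [0.999, 0.038, 0.0, 0.0]
ft_force: [-0.5, 0.8, 4.2]
width: 0.0616
grip_force: 40.0
```

{"method": "step_arm", "body": {
  "delta_pos": [
    [0, 0, 0.2],
    [0, 0, 0.4],
    [0, 0, 0.7],
    [0, 0, 0.8],
    [0, 0, 0.8],
    [0, 0, 0.9],
    [0, 0, 0.9],
    [0, 0, 0.9],
    [0, 0, 0.4],
    [0, 0, 0]
  ],
  "turn": [0, 0, 0, 0, 0, 0, 0, 0, 0, 0]
}}

```text
time: 33.1
ee_pos: [0.5999, -0.092, 0.1484]
eef_rot: [0.999, 0.038, 0.001, 0.0]
ft_force: [-0.7, 0.3, -2.6]
width: 0.0617
grip_force: 40.0
```

{"method": "step_arm", "body": {
  "delta_pos": [
    [-0.3, -0.5, 0],
    [-0.5, -0.9, 0],
    [-0.5, -0.9, 0],
    [-0.5, -0.9, 0],
    [-0.5, -0.9, 0],
    [-0.5, -0.9, 0],
    [-0.5, -0.9, 0],
    [-0.5, -0.9, 0],
    [-0.5, -0.9, 0],
    [-0.5, -0.9, 0],
    [-0.5, -0.9, 0],
    [-0.5, -0.9, 0]
  ],
  "turn": [0, 0.1, 0.1, 0.1, 0.1, 0.1, 0.1, 0.1, 0.1, 0.1, 0.1, 0]
}}

```text
time: 34.3
ee_pos: [0.4517, -0.3529, 0.1455]
eef_rot: [0.995, 0.098, -0.001, -0.0]
ft_force: [0.3, 0.5, -2.1]
width: 0.0615
grip_force: 40.0
```

{"method": "step_arm", "body": {
  "delta_pos": [
    [-0.5, -0.9, 0],
    [-0.3, -0.6, 0],
    [0, 0, 0],
    [0, 0, 0]
  ],
  "turn": [0, 0, 0, 0]
}}

```text
time: 34.7
ee_pos: [0.4329, -0.3893, 0.1459]
eef_rot: [0.995, 0.098, -0.001, -0.001]
ft_force: [0.1, 0.4, -1.9]
width: 0.0614
grip_force: 40.0
```

Run:
```python
from h import *
c=snap('wrist'); s=read_state(); e=s['ee_pos']; print(e.round(4),yaw(s),s['width'],s['joint_positions'].round(2))
print('box',lid(c,'blue',e[2]+.049,(e[0]+.01,e[1]),tol=.02)); print('mat',lid(c,'blue',.006,(.45,-.388),tol=.012))
cv2.imwrite('pics/b1.png',cv2.resize(c['image'][...,::-1],(640,480)))
```

```text
[ 0.4337 -0.3887  0.146 ] -78.7 0.06147165933584049 [ 0.01  0.33  0.79  1.67 -0.24  1.25 -0.52]
box (array([ 463.8, -383.2,   60.5,   67.3,   11.3]), np.float64(0.1932))
mat (array([ 497.1, -375.5,   26.3,   90.1,  101.9]), np.float64(0.0023))
```

View pics/b1.png

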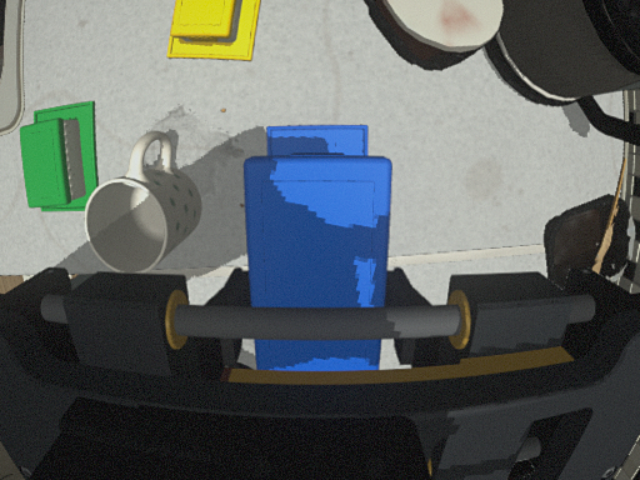

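The held box centres at about (0.444, −0.387) and the mat at (0.443, −0.3875), with parallel edges. I'll lower it straight down.

{"method": "step_arm", "body": {
  "delta_pos": [
    [0, 0, -0.5],
    [0, 0, -0.8],
    [0, 0, -0.8],
    [0, 0, -0.8],
    [0, 0, -0.8],
    [0, 0, -0.8],
    [0, 0, -0.5],
    [0, 0, -0.3],
    [0, 0, -0.2],
    [0, 0, -0.16],
    [0, 0, 0]
  ],
  "turn": [0, 0, 0, 0, 0, 0, 0, 0, 0, 0, 0]
}}

```text
time: 35.85
ee_pos: [0.4342, -0.3893, 0.0054]
eef_rot: [0.995, 0.098, 0.0, 0.0]
ft_force: [0.5, 0.4, -3.1]
width: 0.0614
grip_force: 40.0
```

{"method": "step_arm", "body": {
  "delta_pos": [
    [0, 0, -0.06],
    [0, 0, -0.04],
    [0, 0, 0],
    [0, 0, 0]
  ],
  "turn": [0, 0, 0, 0]
}}

```text
time: 36.25
ee_pos: [0.4342, -0.3894, 0.0031]
eef_rot: [0.995, 0.098, 0.0, 0.0]
ft_force: [0.3, -0.3, -2.5]
width: 0.0618
grip_force: 40.0
```

{"method": "step_arm", "body": {
  "delta_pos": [
    [0, 0, -0.06],
    [0, 0, -0.05],
    [0, 0, 0],
    [0, 0, 0]
  ],
  "turn": [0, 0, 0, 0]
}}

```text
time: 36.65
ee_pos: [0.4342, -0.3893, 0.0003]
eef_rot: [0.995, 0.098, 0.0, 0.0]
ft_force: [-0.7, 1.9, 1.9]
width: 0.0617
grip_force: 40.0
```

Contact (force change about 4.5 N). Release, lift and check everything.

{"method": "step_arm", "body": {
  "delta_pos": [
    [0, 0, 0],
    [0, 0, 0],
    [0, 0, 0],
    [0, 0, 0.2],
    [0, 0, 0.4],
    [0, 0, 0.8],
    [0, 0, 1],
    [0, 0, 1],
    [0, 0, 1],
    [0, 0, 1],
    [0, 0, 0.6],
    [0, 0, 0]
  ],
  "turn": [0, 0, 0, 0, 0, 0, 0, 0, 0, 0, 0, 0],
  "grip": 0.2
}}

```text
time: 37.85
ee_pos: [0.435, -0.3902, 0.1525]
eef_rot: [0.995, 0.098, 0.002, 0.001]
ft_force: [-1.0, -0.2, -0.1]
width: 0.0695
grip_force: 0.0
```

```bash
python3 chk.py blue .049 .444 -.388 .444 -.388
python3 - <<'E'
from h import *
t=snap('top'); cv2.imwrite('pics/tend.png',cv2.resize(t['image'][:300,80:400,::-1],(640,600)))
P=cloud(t); c=load('wrist'); m=wcloud(c)
for nm,(x,y) in dict(yb=(.602,-.258),gb=(.439,-.108)).items():
    k=(abs(P[...,0]-x)<.02)&(abs(P[...,1]-y)<.02); print(nm,P[k][:,2].round(3).mean() if k.any() else None)
print('ybox',lid(c,'yellow',.041,(.602,-.258)),'gbox',lid(c,'green',.045,(.439,-.108)))
E
```

```text
[ 0.435  -0.3902  0.1525] closing -78.7 [-1.  -0.2 -0.1] 0.06947771590989539
box (array([ 445.3, -387. ,   60.5,  107.6,   11.3]), np.float64(0.0477))
mat (array([ 443.3, -387.4,   90.6,  136. ,   12. ]), np.float64(0.0025))
yb 0.040953216374269
gb 0.04465060240963854
ybox (array([ 586.7, -260.9,   40.2,   54.3,   94.1]), np.float64(0.0397)) gbox (array([ 438.7, -114.1,   62.2,   85.4,   13.1]), np.float64(0.0438))
```

View pics/tend.png

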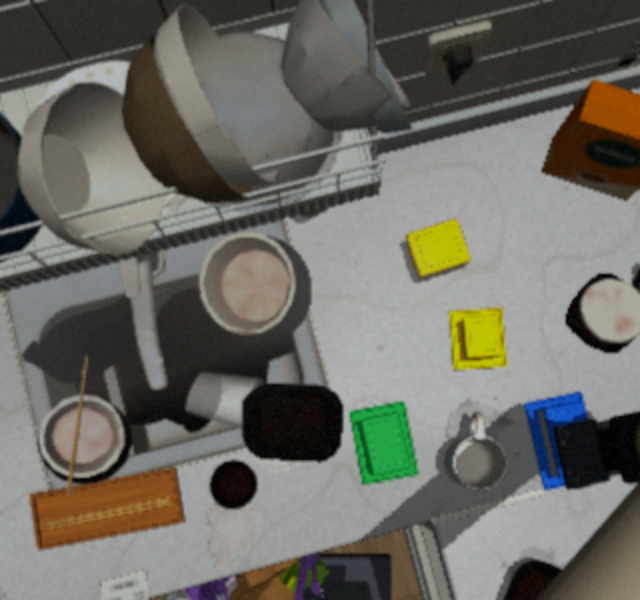

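The final top view shows the sticks centred in the tray (110,512) and the boxes on the green (384,442), yellow (480,338) and blue mats. The mug and sauce cup haven't moved. Handing in.

```bash
python3 -c "
from bench import *
print(close_job())"
```

```text
the job is handed in; nothing more can be done
None
```

The job is handed in at about 38 s of the 125 s allowed: the chopsticks lie flat in the wooden tray, each box measured within about 2 mm of its mat's centre, and the mug and sauce cup are where they stood; the hand-in call returned no verdict.

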